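# Unclip a controller's service cover and reset it against the bench stop

### The arm

A 6-joint arm with a two-finger parallel gripper is mounted at the origin on the work surface. World frame = base frame: x ahead of the robot, y to its left, z up, the work surface at z = 0. Lengths are in m, angles in rad, forces in N, time in s.
With the tool pointing down it reaches from about 0.275 to 0.875 m from the base axis. Payload 12.5 kg.
Tool frame: the origin (TCP) lies midway between the tips of the shut fingers; the grasp point (between the pads) lies 19 mm behind it (grasp_offset is the distance from the TCP to the grasp point, in m); z points along the fingers, x is the direction in which the jaws open and shut, and the axes are right-handed (so a half turn about z gives the same grasp; the last joint's range is limited). The gripper opens to 85 mm and grips with 20 to 120 N. Pads are 22 mm wide; open, the fingers measure 114 mm over their backs; the gripper's body (76 mm by 85 mm) begins 54 mm behind the grasp point. The pads swing forward as they close: fully open they stand 13 mm farther back than shut.
Start: joints at [1.14, 0.351, 1.652, -0, 1.139, -0.085], TCP at [0.186, 0.517, 0.231] pointing down, gripper open.
Joint ranges: [-2.75, 2.75], [-0.79, 2.1], [0.01, 2.65], [-1.57, 4.71], [0.07, 3.14], [-2.87, 2.87]. Speed limits (rad/s): [2.22, 2.22, 2.79, 3.14, 3.14, 3.14].

### API

Orientations are given as [roll, pitch, yaw] about the fixed x, y, z axes, in that order (R = Rz(yaw) Ry(pitch) Rx(roll)).
In Python, from station import * gives the robot as it stands. The module is installed in compiled form; this text tells all that it offers.
- The arm moves only by the shell command python3 -m inch 'ROWS' [FORCE]. ROWS is JSON, a list that holds one entry, the list of rows, each a list of 7 numbers: the shift along the tool's x, y, z in m, then the turn, a rotation vector about the tool's x, y, z in degrees, then the finger opening in m, from 0 to 0.0854. A call has exactly 10 rows; each row is the pose to reach, as a shift and turn from the pose commanded when the call began, along the tool's axes at that moment; what a row does not reach only later rows make up. A row lasts 1/10 s, in which the tool goes at most 50 mm and 8.59 degrees, less where a joint would pass 70% of its speed; a pose out of reach is approached as far as the arm can. A call with a gripper value outside its range is refused whole. The fingers move at their own pace and stop on an object; FORCE is the grip in N (left out, the last holds). Time passes only in rows, so rows that repeat a pose let the fingers close, or fill a call up. It gives the time, the measured TCP pose, the force and the opening at its end, in the units of the state.
- get_state(): the state, without advancing time (a new reading comes with each control period).
- capture(name): name is "scene" or "top" or "wrist"; returns the picture (400x640x3 uint8, red, green, blue); there is no depth.
- camera_info(name): a dict with "mtx" (3x3 intrinsics, pixels), "D" ([k1, k2, p1, p2, k3] as OpenCV has them; the pictures are not rectified), "cam_to_world" (4x4, takes a point from camera to world coordinates). Camera axes: x right, y down, z forward; pixel columns grow to the right and rows downward; lengths in m; the calibration is good to about 2 mm. A picture is of the moment at which its call begins: read the wrist's pose just before it. camera_info takes no time and is no camera call; for the wrist camera it gives the pose at the moment of the call.
- close_job(): hands the job in, once; it reports no verdict.
The state is a dict: "time_s": time; "joints": joint angles; "qd": joint speeds; "tau": joint torques, N m; "tcp_pos": TCP position; "orientation": TCP orientation; "ft_force": force on the tool from outside, world axes, zero at the start; "ft_torque": the same for the moment, N m; "opening": finger opening in m.
Only numpy, scipy, OpenCV 4.12 (cv2) and the standard library are available. Lean on these libraries where they do the work, as an engineer would, in place of code of your own. Each camera call takes 0.05 s, during which the arm holds its last target.

### The job

Squeeze the two spring tabs on the controller's service cover inward, lift the cover straight off and set it down in the open black tray without dropping it. Then slide the controller along the bench until its rear face sits squarely against the face of the steel bench stop, roughly centred on it, and press its front reset button fully in against the stop, let it spring out again and leave the controller there. Keep the controller on the bench the whole time, and do not shift the contactor, the terminal strip or the relay.

Things in the scene. Friction and masses are not known exactly. Their poses are not given: they have to be found in the camera images.
- controller: Loose dark-grey module, 0.36 kg, 120 (its x) x 60 (y) x 55 mm high. Origin at the box's middle, 27.5 mm above the bench. Front (-x) has the reset button; rear half full height; front part 45 mm high under the cover. Flat parallel long sides, 0 to 45 mm up, can be gripped across the 60 mm. Slides at about 2 N. Starts at the bench's left or right, the tray at the other side.
- cover: Loose light-grey cover, 72 g, clipped on the controller's front part, same axes. Origin: upper face of its 5 mm plate, midway between the tabs; clipped on: 50 mm above the bench, at the controller's x = -28 mm. Plate x -47 to +38, y -30 to +30 mm. A skirt at the -x end hangs to 40 mm below the origin and hides the button. Unclipped, it lifts straight up (hooks 18 mm deep).
- tab_left (a joint): Spring tab on the cover's +y side: upright plate 20 mm wide (cover x -10 to +10), 3 mm thick, 24 mm above the cover's plate, outer face at y = +18 mm. Value: how far it is pressed inward (towards -y), m: 0 free, 0.0065 fully in; 2 N at first, 6 N fully in; springs back. Its hook holds the cover until it is at least 0.0045 in.
- tab_right (a joint): The same on the cover's -y side, outer face at y = -18 mm. Both must be in at once: pinched across y with 15 N or more they go fully in, and are then the handle to lift by, 23 mm across. With a tab not pressed, lifting the cover lifts the controller too.
- button_face (a point): Centre of the outer face of the reset button: white, round, 22 mm across, on the controller's front (-x) face, 26 mm above the bench, standing out 7 mm. Axes as the controller's; pressed along its +x. Under the cover's skirt until the cover is off.
- reset_button (a joint): How far the reset button is in, m: 0 out, 0.005 fully in. 2 N at first, 8 N fully in; springs back. The controller slides away before it is in unless it is backed by the stop.
- controller_rear (a point): Middle of the controller's flat rear face, 27.5 mm above the bench; axes parallel to the controller's.
- stop: Fixed steel bench stop: an upright plate 120 mm wide (its y) and 45 mm high with a flat foot and gussets behind it. Origin at the bench, at the middle of the lower edge of the face that looks to its own -x, towards the robot's side; the stop lies behind it (x 0 to +60 mm).
- tray: Fixed open black tray, 150 mm (its x) by 170 mm (its y) outside, 35 mm high, walls and floor 4 mm. Origin at the bench under its centre.
- contactor: Bystander: loose stepped light-grey and black block 60 x 36 x 58 mm, beside the way to the stop: it or the terminal strip stands about 100 mm to either side of the stop's middle, 45 mm in front of the stop's face. Origin at the centre of its underside, long side along its x.
- terminals: Bystander: loose strip of five light-grey terminal blocks on a piece of rail, 68 x 36 x 44 mm, on the other side of the way to the stop. Origin at the centre of its underside, long side along its x.
- relay: Bystander: small plug-in relay on a black socket, 28 x 28 x 42 mm, standing about 45 mm behind the controller's starting place. Origin at the centre of its underside.
Not all that is in view belongs to the job. Of the things that look like the controller, take the one that is farthest to the robot's left at the start.

How it is judged:
By the outcome, as a careful person would: the job done as asked, in the order asked, and still so for the second after the job is handed in, with the robot touching nothing.
It also fails if it takes over 72 s, if anything falls off the work surface, if the arm or the gripper's body presses on something with over 40 N, if the wrist force passes 120 N, or if a joint passes its speed limit or range.

## Working session

There is one attempt and no reset: what is moved stays moved. The work goes in short steps, Python scripts to look and compute and a shell command to move; the robot and the scene stay as the last step left them, time stands still between calls to the robot, and variables do not carry over. Pictures are saved under pics/ and viewed, and the job is handed in when it is done.

```bash
mkdir -p pics; cat > h.py <<'E'
from station import *
import numpy as np, cv2
from scipy.spatial.transform import Rotation as R
def snap(n,f):
    ci=camera_info(n); im=capture(n); cv2.imwrite('pics/'+f+'.png',im[:,:,::-1]); np.savez('pics/'+f+'.npz',m=ci['mtx'],D=ci['D'],T=ci['cam_to_world']); return im
def ray(f,u,v,z):
    c=np.load('pics/'+f+'.npz'); p=cv2.undistortPoints(np.array([[[u,v]]],float),c['m'],c['D'])[0,0]
    d=c['T'][:3,:3]@[p[0],p[1],1]; o=c['T'][:3,3]; return o+d*(z-o[2])/d[2]
def proj(f,P):
    c=np.load('pics/'+f+'.npz'); T=np.linalg.inv(c['T']); P=np.atleast_2d(np.array(P,float))
    return cv2.projectPoints(P,cv2.Rodrigues(T[:3,:3])[0],T[:3,3],c['m'],c['D'])[0][:,0]
def crop(f,u0,v0,u1,v1,s,o):
    im=cv2.imread('pics/'+f+'.png')[v0:v1,u0:u1]; cv2.imwrite('pics/'+o+'.png',cv2.resize(im,None,fx=s,fy=s,interpolation=cv2.INTER_CUBIC))
E
python3 - <<'E'
from h import *
for n in ("scene","top","wrist"): snap(n,n+"0")
s=get_state(); print(s['time_s'],s['tcp_pos'],s['orientation'],s['opening'])
for n in ("scene0","top0","wrist0"): print(np.load('pics/'+n+'.npz')['T'].round(3))
E
```

```text
0.15 [0.18629048 0.51721907 0.23090772] [-3.14153612e+00  8.70878062e-04  1.22501406e+00] 0.08535028249527135
[[ 0.113  0.843 -0.526  1.166]
 [ 0.993 -0.09   0.07  -0.157]
 [ 0.011 -0.531 -0.848  1.122]
 [ 0.     0.     0.     1.   ]]
[[ 7.000e-03 -9.920e-01  1.230e-01  3.670e-01]
 [-1.000e+00 -7.000e-03  2.000e-03 -5.100e-02]
 [-1.000e-03 -1.230e-01 -9.920e-01  1.168e+00]
 [ 0.000e+00  0.000e+00  0.000e+00  1.000e+00]]
[[ 0.34   0.893  0.297  0.109]
 [ 0.941 -0.322 -0.108  0.544]
 [-0.001  0.316 -0.949  0.373]
 [ 0.     0.     0.     1.   ]]
```

View pics/scene0.png

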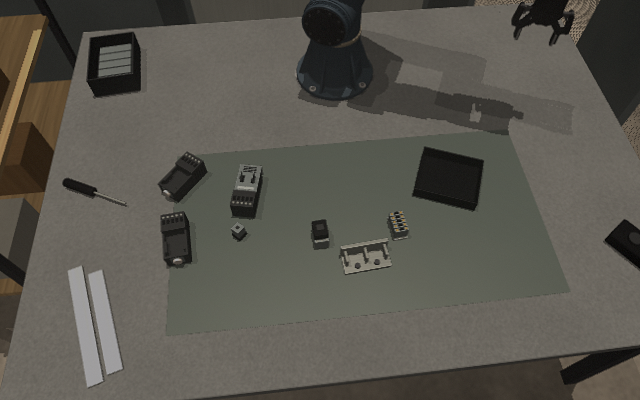

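View pics/top0.png

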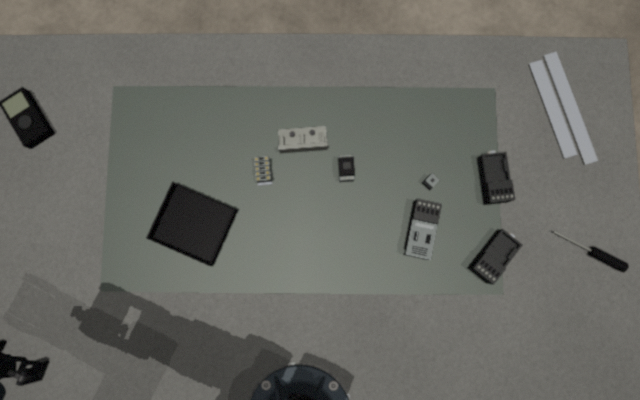

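View pics/wrist0.png

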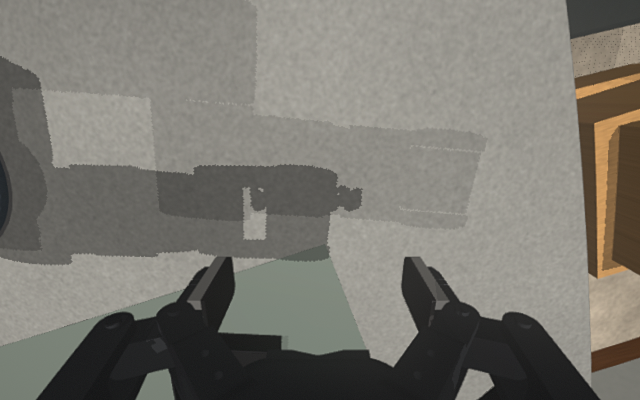

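Candidates that look like the controller in the top view: (423,230), (495,178) and (495,257). Image right is the robot's right, so (423,230) is farthest left. It is also the only one with a light-grey cover and the relay behind it. I'll confirm this in crops.

```bash
python3 - <<'E'
from h import *
crop('top0',380,140,540,290,5,'c1'); crop('top0',230,110,380,200,5,'c2'); crop('top0',130,170,260,280,5,'c3')
E
```

```text
(no output)
```

View pics/c1.png

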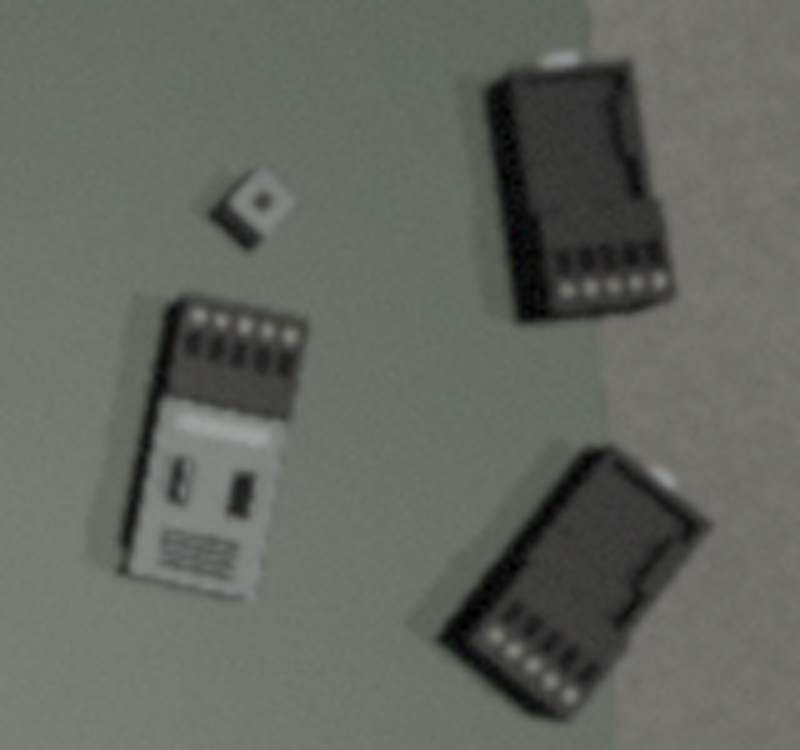

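View pics/c2.png

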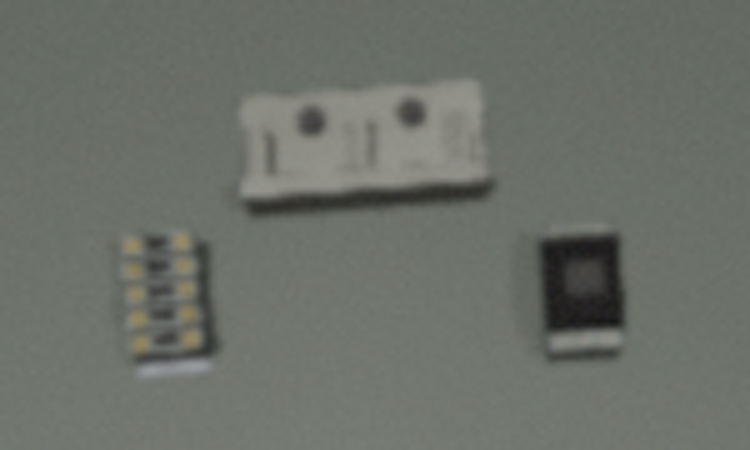

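View pics/c3.png

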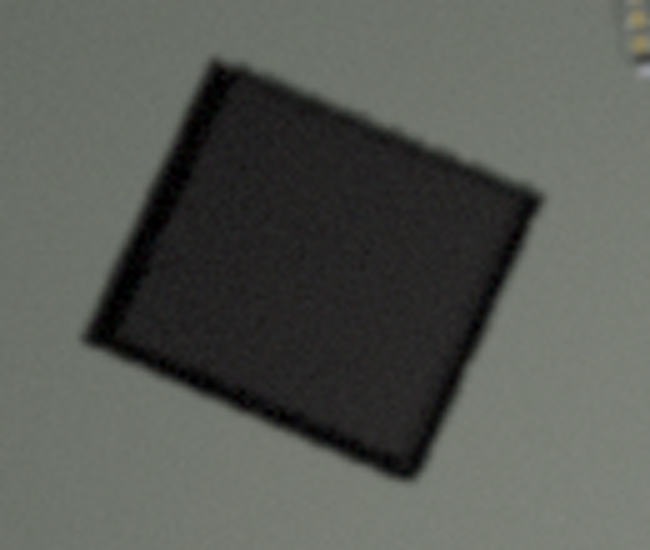

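```bash
python3 - <<'E'
from h import *
def g(n,u0,v0,s,u,v,z):
    p=ray('top0',u0+u/s,v0+v/s,z); print(n,p.round(4)); return p
a=g('rear L',380,140,5,182,298,.055);b=g('rear R',380,140,5,307,320,.055)
c=g('covF L',380,140,5,130,572,.05);d=g('covF R',380,140,5,255,598,.05)
ax=(a+b)/2-(c+d)/2; print('len',np.linalg.norm(ax[:2]),'wid',np.linalg.norm((a-b)[:2]),np.linalg.norm((c-d)[:2]),'yaw',np.degrees(np.arctan2(ax[1],ax[0])))
w=a-b; print('yaw from w',np.degrees(np.arctan2(-w[0],w[1])))
g('tabL',380,140,5,178,480,.062);g('tabR',380,140,5,242,495,.062)
g('relay',380,140,5,265,200,.042)
e=g('stop L bot',230,110,5,247,208,0);f=g('stop R bot',230,110,5,490,193,0)
e2=g('stop L top',230,110,5,245,193,.045);f2=g('stop R top',230,110,5,490,180,.045)
w=e-f;print('stop mid',(e+f)/2,'w',np.linalg.norm(w),'yaw',np.degrees(np.arctan2(-w[0],w[1])))
w=e2-f2;print('stop mid',(e2+f2)/2,'w',np.linalg.norm(w),'yaw',np.degrees(np.arctan2(-w[0],w[1])))
q=[g('tray',130,170,5,u,v,.035) for u,v in((217,62),(541,198),(412,480),(88,342))]
print(sum(q)/4,[np.linalg.norm(q[i]-q[i-1]) for i in range(4)])
x=(q[0]+q[1]-q[2]-q[3]);print('tray yaw',np.degrees(np.arctan2(x[1],x[0])))
g('term front',230,110,5,175,370,0.01);g('term',230,110,5,165,295,.044)
g('cont top',230,110,5,580,285,.058)
E
```

```text
rear L [ 0.5118 -0.2733  0.055 ]
rear R [ 0.5017 -0.3321  0.055 ]
covF L [ 0.3834 -0.2478  0.05  ]
covF R [ 0.3717 -0.306   0.05  ]
len 0.13177614841725882 wid 0.05969241273051132 0.05942826068693639 yaw -11.298337711525443
yaw from w -9.688461817283018
tabL [ 0.4258 -0.2686  0.062 ]
tabR [ 0.419  -0.2982  0.062 ]
relay [ 0.5611 -0.3167  0.042 ]
stop L bot [0.6377 0.0562 0.    ]
stop R bot [ 0.6461 -0.0653  0.    ]
stop L top [0.6346 0.0532 0.045 ]
stop R top [ 0.6418 -0.0647  0.045 ]
stop mid [ 0.64192802 -0.00453597  0.        ] w 0.12177416325344312 yaw 3.9665934434352854
stop mid [ 0.63820949 -0.00574956  0.045     ] w 0.11808350948209186 yaw 3.4613533239886407
tray [0.5524 0.3079 0.035 ]
tray [0.4875 0.1491 0.035 ]
tray [0.3532 0.2065 0.035 ]
tray [0.4169 0.3639 0.035 ]
[0.45249704 0.25683959 0.035     ] [np.float64(0.1465793384252635), np.float64(0.17161702626596956), np.float64(0.1460061689404286), np.float64(0.16983024162320684)]
tray yaw -22.804155435328607
term front [0.5538 0.0892 0.01  ]
term [0.5847 0.0907 0.044 ]
cont top [ 0.588  -0.1073  0.058 ]
```

The crop confirms it: the unit at (423,230) has the grey cover and two tab slots, and the two decoys are bare and face the other way. The cover is at about (0.421, -0.285) with yaw about -11°, which agrees with the given sizes to 3 mm. I'll move over it and look with the wrist camera.

```bash
python3 -m inch '[[[-0.034,0.025,0,0,0,0,0.0854],[-0.068,0.049,0,0,0,0,0.0854],[-0.102,0.074,0,0,0,0,0.0854],[-0.136,0.098,0,0,0,0,0.0854],[-0.17,0.123,0,0,0,0,0.0854],[-0.204,0.148,0,0,0,0,0.0854],[-0.238,0.172,0,0,0,0,0.0854],[-0.272,0.197,0,0,0,0,0.0854],[-0.306,0.221,0,0,0,0,0.0854],[-0.338,0.246,0,0,0,0,0.0854]]]' 40
python3 -m inch '[[[-0.034,0.025,0,0,0,-1,0.0854],[-0.068,0.049,0,0,0,-2,0.0854],[-0.102,0.074,0,0,0,-3,0.0854],[-0.136,0.098,0,0,0,-4,0.0854],[-0.17,0.123,0,0,0,-5,0.0854],[-0.204,0.148,0,0,0,-6,0.0854],[-0.238,0.172,0,0,0,-7,0.0854],[-0.272,0.197,0,0,0,-8,0.0854],[-0.306,0.221,0,0,0,-9,0.0854],[-0.338,0.246,0,0,0,-9,0.0854]]]'
python3 - <<'E'
from h import *
s=get_state(); print(s['time_s'],s['tcp_pos'],s['orientation'],s['qd'].round(2) if hasattr(s['qd'],'round') else s['qd'])
snap('wrist','w1'); crop('w1',0,0,640,400,1.25,'w1b')
E
```

```text
time_s: 1.15
tcp_pos: [0.3032, 0.1144, 0.2314]
orientation: [3.141, -0.0, 1.225]
ft_force: [0.8, 0.4, 0.3]
opening: 0.0854
time_s: 2.15
tcp_pos: [0.4201, -0.2872, 0.2311]
orientation: [-3.141, -0.0, 1.382]
ft_force: [0.6, 0.7, 0.4]
opening: 0.0852
2.15 [ 0.4201072  -0.28715194  0.23106178] [-3.14127459e+00 -1.85751854e-04  1.38214818e+00] [-0.45  0.58 -0.77  0.    0.19 -0.43]
```

View pics/w1b.png

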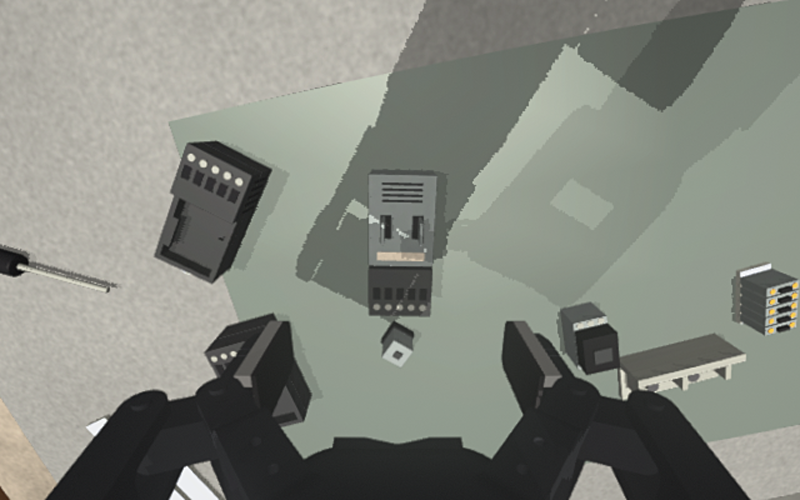

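The arm was still settling when that picture was taken. I'll retake it, enlarged on the controller.

```bash
python3 - <<'E'
from h import *
s=get_state(); print(s['time_s'],s['tcp_pos'],s['orientation'],s['qd'].round(3))
snap('wrist','w2'); crop('w2',270,110,410,310,4,'w2c')
for P in ([.4204,-.2859,.074],): print(proj('w2',P))
E
```

```text
2.2 [ 0.42167039 -0.29162484  0.23109339] [3.14004801e+00 2.01207887e-03 1.38044133e+00] [ 0.062 -0.057  0.092  0.007 -0.024  0.089]
[[324.25898744 181.89526365]]
```

View pics/w2c.png

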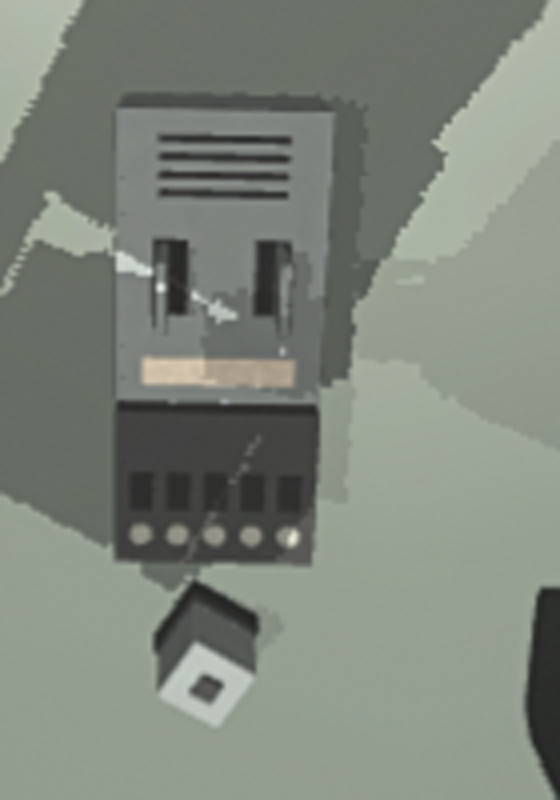

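```bash
python3 - <<'E'
from h import *
g=lambda u,v,z:ray('w2',270+u/4,110+v/4,z)
A,B=g(117,107,.05),g(334,111,.05); C,D=g(118,402,.05),g(319,404,.05); E_,F=g(115,560,.055),g(313,565,.055)
for p in (A,B,C,D,E_,F): print(p.round(4))
print('w',[np.linalg.norm(x) for x in (A-B,C-D,E_-F)],'L cover',np.linalg.norm((A+B-C-D)/2),'tot',np.linalg.norm(((A+B-E_-F)/2)[:2]))
for x in ((E_+F-A-B),(C+D-A-B),(E_-A),(F-B)): print(np.degrees(np.arctan2(x[1],x[0])))
M=(A+B)/2;N=(E_+F)/2;ax=(N-M)[:2];ax/=np.linalg.norm(ax)
print('cover org from front',M[:2]+.047*ax,'from rear',N[:2]-.088*ax)
# tabs model projection
o=(M[:2]+.047*ax+N[:2]-.088*ax)/2; y=np.array([-ax[1],ax[0]])
for sx in(-.01,.01):
  for sy in(-.018,.018):
    print(sx,sy,[((p-[270,110])*4).round(0) for p in proj('w2',[[*(o+sx*ax+sy*y),z] for z in(.05,.074)])])
E
```

```text
[ 0.3721 -0.3039  0.05  ]
[ 0.3842 -0.2465  0.05  ]
[ 0.4553 -0.3214  0.05  ]
[ 0.467  -0.2638  0.05  ]
[ 0.5031 -0.3323  0.055 ]
[ 0.5161 -0.2738  0.055 ]
w [np.float64(0.05866403382012625), np.float64(0.058824257687449345), np.float64(0.059883326767556026)] L cover 0.08477686551264753 tot 0.1343795954758167
-11.953308289166662
-11.81657333311894
-12.213175458155153
-11.694606418708155
cover org from front [ 0.42414789 -0.28494521] from rear [ 0.42354094 -0.28481672]
-0.01 -0.018 [array([158., 241.]), array([155., 261.])]
-0.01 0.018 [array([286., 243.]), array([293., 263.])]
0.01 -0.018 [array([157., 310.]), array([155., 334.])]
0.01 0.018 [array([283., 312.]), array([290., 337.])]
```

The measurements agree: the cover origin is (0.4238, -0.2849) from both ends within 1 mm, yaw is -12.0°, and the projected tabs lie on the seen tabs. I'll descend partway and check.

```bash
python3 -m inch '[[[0.001,0.003,0.02,0,0,1.2,0.0854],[0.001,0.0035,0.05,0,0,1.2,0.08],[0.001,0.0035,0.08,0,0,1.2,0.07],[0.001,0.0035,0.105,0,0,1.2,0.065],[0.001,0.0035,0.12,0,0,1.2,0.065],[0.001,0.0035,0.13,0,0,1.2,0.065],[0.001,0.0035,0.13,0,0,1.2,0.065],[0.001,0.0035,0.13,0,0,1.2,0.065],[0.001,0.0035,0.13,0,0,1.2,0.065],[0.001,0.0035,0.13,0,0,1.2,0.065]]]' 40
python3 - <<'E'
from h import *
s=get_state(); print(s['time_s'],s['tcp_pos'],s['orientation'],s['qd'].round(3))
t=s['tcp_pos'];r=R.from_euler('xyz',s['orientation']); print('delta tool',r.inv().apply(np.array([.4238,-.2849,.053])-t))
E
```

```text
time_s: 3.25
tcp_pos: [0.4241, -0.2852, 0.1021]
orientation: [3.14, 0.001, 1.361]
ft_force: [0.3, 0.1, -0.2]
opening: 0.0653
3.25 [ 0.42408956 -0.28521561  0.10205873] [3.14035591e+00 6.27724526e-04 1.36111328e+00] [-0.     0.004  0.002 -0.    -0.003  0.001]
delta tool [ 0.00027922 -0.00040959  0.0490581 ]
```

```bash
python3 -m inch '[[[0,0,0.02,0,0,0,0.065],[0,0,0.035,0,0,0,0.065],[0,0,0.045,0,0,0,0.06],[0,0,0.049,0,0,0,0.055],[0,0,0.049,0,0,0,0.045],[0,0,0.049,0,0,0,0.03],[0,0,0.049,0,0,0,0.015],[0,0,0.049,0,0,0,0.015],[0,0,0.049,0,0,0,0.015],[0,0,0.049,0,0,0,0.015]]]' 40
python3 - <<'E'
from h import *
snap('wrist','w3'); crop('w3',220,60,460,400,2.3,'w3c')
s=get_state(); print(s['time_s'],s['opening'],s['ft_force'])
E
```

```text
time_s: 4.25
tcp_pos: [0.4242, -0.2854, 0.0535]
orientation: [3.14, 0.001, 1.361]
ft_force: [-1.7, 0.7, 9.2]
opening: 0.0213
4.3 0.021022995939262025 [-1.38914749  1.59046459  9.34868168]
```

View pics/w3c.png

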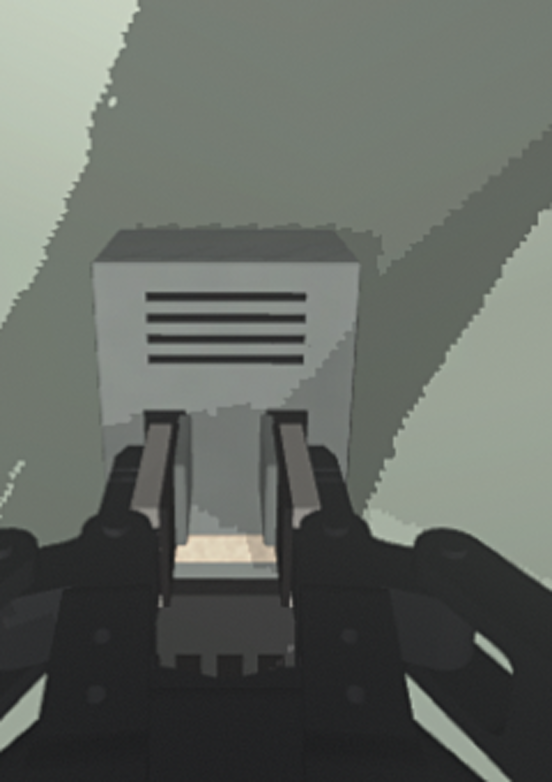

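Both pads are on the outer faces of the tabs, the opening is 21 mm and the tabs are fully in. I'll lift straight up.

```bash
python3 -m inch '[[[0,0,-0.002,0,0,0,0.01],[0,0,-0.004,0,0,0,0.01],[0,0,-0.008,0,0,0,0.01],[0,0,-0.012,0,0,0,0.01],[0,0,-0.017,0,0,0,0.01],[0,0,-0.022,0,0,0,0.01],[0,0,-0.028,0,0,0,0.01],[0,0,-0.034,0,0,0,0.01],[0,0,-0.04,0,0,0,0.01],[0,0,-0.045,0,0,0,0.01]]]' 40
python3 - <<'E'
from h import *
snap('wrist','w4'); crop('w4',220,60,460,400,2.3,'w4c')
snap('scene','s4'); crop('s4',180,120,360,260,4.4,'s4c')
s=get_state(); print(s['time_s'],s['opening'],s['ft_force'],s['tcp_pos'])
E
```

```text
time_s: 5.3
tcp_pos: [0.4238, -0.285, 0.0979]
orientation: [3.141, 0.0, 1.361]
ft_force: [0.5, -0.7, -1.0]
opening: 0.0211
5.4 0.021064382110126983 [ 0.28511253  0.10607369 -0.46460782] [ 0.42405181 -0.28519762  0.0980289 ]
```

View pics/w4c.png

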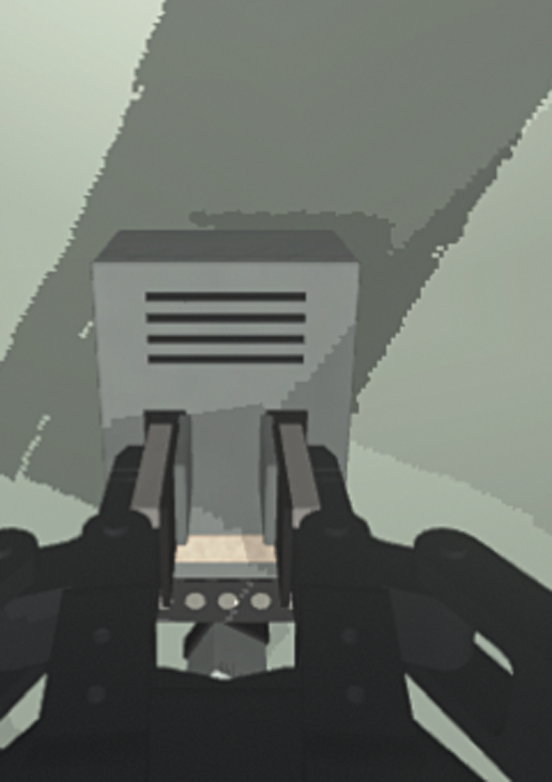

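View pics/s4c.png

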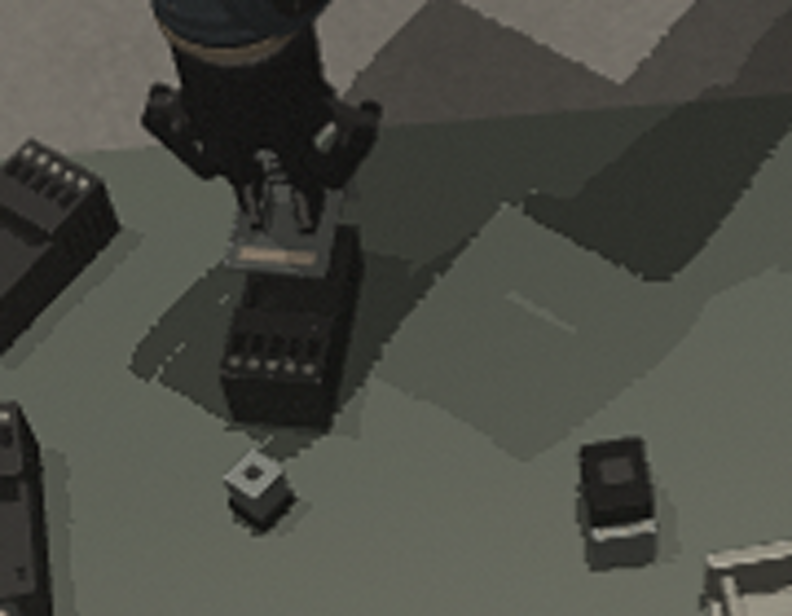

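The cover came off and the controller stayed on the bench, with its step visible under the cover in the scene picture. Now I'll carry it to the tray at (0.4525, 0.257). Because of the 40 mm skirt, I'll set it down tilted so it lands on the skirt and hooks without toppling.

```bash
python3 -m inch '[[[0,0,-0.02,0,0,0,0.01],[0.01,-0.002,-0.045,0,0,0,0.01],[0.03,-0.005,-0.062,0,0,-2,0.01],[0.06,-0.009,-0.062,0,0,-5,0.01],[0.1,-0.015,-0.062,0,0,-9,0.01],[0.14,-0.021,-0.062,0,0,-13,0.01],[0.18,-0.027,-0.062,0,0,-17,0.01],[0.22,-0.033,-0.062,0,0,-20,0.01],[0.26,-0.039,-0.062,0,0,-20,0.01],[0.3,-0.045,-0.062,0,0,-20,0.01]]]' 40
python3 - <<'E'
from h import *
s=get_state(); t=s['tcp_pos'];r=R.from_euler('xyz',s['orientation']); print(s['opening'],'delta tool',r.inv().apply(np.array([.4565,.259,.16])-t), s['qd'].round(2))
E
```

```text
time_s: 6.4
tcp_pos: [0.442, 0.0194, 0.1593]
orientation: [3.142, 0.0, 1.71]
ft_force: [0.7, 0.7, -0.7]
opening: 0.021
0.02103761193042642 delta tool [ 0.23524078  0.04767336 -0.00072472] [ 0.92  0.05 -0.07  0.    0.01  0.92]
```

```bash
python3 -m inch '[[[0.04,0.008,0,0,0,-4,0.01],[0.08,0.016,0,0,0,-9,0.01],[0.12,0.024,0,0,0,-14,0.01],[0.16,0.032,0,0,0,-18,0.01],[0.195,0.04,0,0,0,-20,0.01],[0.22,0.045,0,0,0,-20,0.01],[0.232,0.047,0,0,0,-20,0.01],[0.237,0.048,0,0,0,-20,0.01],[0.237,0.048,0,0,0,-20,0.01],[0.237,0.048,0,0,0,-20,0.01]]]' 40
python3 -m inch '[[[0,0,0,4,0,0,0.01],[0,0,0,8,0,0,0.01],[0,0,0.01,12,0,0,0.01],[0,0,0.025,15,0,0,0.01],[0,0,0.04,17,0,0,0.01],[0,0,0.055,18,0,0,0.01],[0,0,0.07,18,0,0,0.01],[0,0,0.07,18,0,0,0.01],[0,0,0.07,18,0,0,0.01],[0,0,0.07,18,0,0,0.01]]]' 40
python3 - <<'E'
from h import *
s=get_state(); t=s['tcp_pos'];r=R.from_euler('xyz',s['orientation']); print(t,s['opening'],'z0.036 delta tool',r.inv().apply(np.array([.4565,.259,.036])-t)); print(r.as_matrix().round(3))
snap('scene','s5'); crop('s5',370,100,530,240,4.5,'s5c'); snap('wrist','w5')
E
```

```text
time_s: 7.4
tcp_pos: [0.4568, 0.2582, 0.1592]
orientation: [-3.141, 0.0, 2.058]
ft_force: [1.2, 0.4, -0.5]
opening: 0.0212
time_s: 8.4
tcp_pos: [0.4571, 0.2593, 0.0901]
orientation: [-2.829, 0.0, 2.059]
ft_force: [0.2, 0.2, -1.5]
opening: 0.0211
[0.4571005  0.25927015 0.09011366] 0.02114526202490805 z0.036 delta tool [4.60669404e-05 1.60175079e-02 5.16929327e-02]
[[-0.469  0.84  -0.272]
 [ 0.883  0.446 -0.144]
 [-0.    -0.308 -0.952]]
```

View pics/s5c.png

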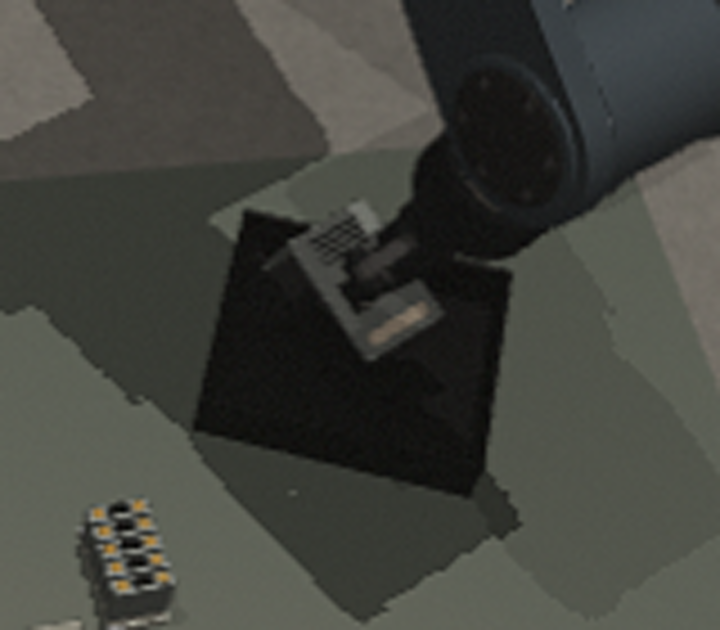

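View pics/w5.png

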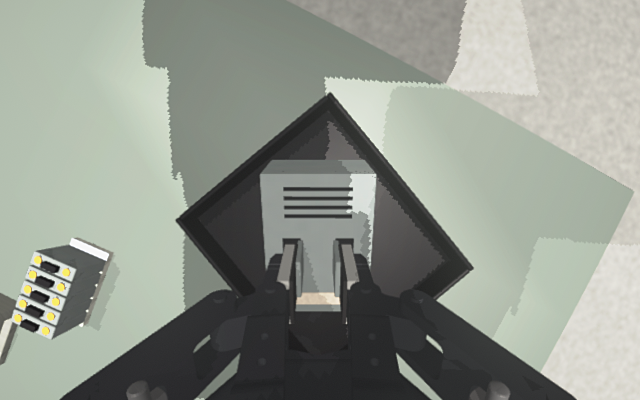

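The cover is over the tray with all of it inside the walls. I'll lower it vertically.

```bash
python3 -m inch '[[[0,0.004,0.012,0,0,0,0.01],[0,0.008,0.024,0,0,0,0.01],[0,0.011,0.034,0,0,0,0.01],[0,0.0135,0.042,0,0,0,0.01],[0,0.015,0.047,0,0,0,0.01],[0,0.016,0.05,0,0,0,0.01],[0,0.016,0.05,0,0,0,0.01],[0,0.016,0.05,0,0,0,0.01],[0,0.016,0.05,0,0,0,0.01],[0,0.016,0.05,0,0,0,0.01]]]' 40
python3 -m inch '[[[0,0.0003,0.001,0,0,0,0.01],[0,0.0003,0.001,0,0,0,0.01],[0,0.0006,0.002,0,0,0,0.01],[0,0.0006,0.002,0,0,0,0.01],[0,0.0009,0.003,0,0,0,0.01],[0,0.0009,0.003,0,0,0,0.01],[0,0.0009,0.003,0,0,0,0.01],[0,0.0009,0.003,0,0,0,0.01],[0,0.0009,0.003,0,0,0,0.01],[0,0.0009,0.003,0,0,0,0.01]]]' 40
python3 - <<'E'
from h import *
s=get_state(); print(s['ft_force'],s['ft_torque'],s['tcp_pos'])
snap('wrist','w6'); crop('w6',160,80,480,400,2,'w6c')
E
```

```text
time_s: 9.5
tcp_pos: [0.4568, 0.2591, 0.0371]
orientation: [-2.828, 0.0, 2.059]
ft_force: [1.2, -0.8, -0.7]
opening: 0.0211
time_s: 10.5
tcp_pos: [0.4565, 0.259, 0.0337]
orientation: [-2.827, 0.0, 2.059]
ft_force: [-0.9, -0.4, -0.9]
opening: 0.021
[-0.88593327 -0.42699407 -0.91872968] [ 0.15126964 -0.19374882 -0.01176676] [0.45650486 0.25903479 0.03365636]
```

View pics/w6c.png

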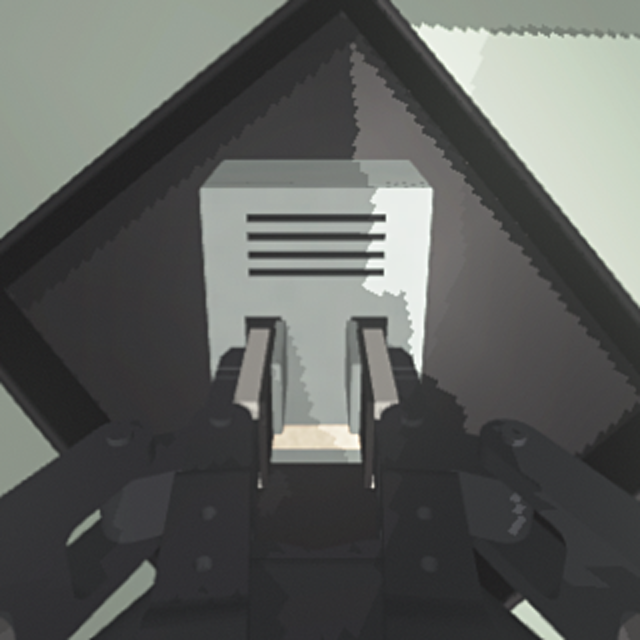

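There's no contact yet. I'll go down in 0.5 mm steps.

```bash
python3 -m inch '[[[0,0.0002,0.0005,0,0,0,0.01],[0,0.0003,0.001,0,0,0,0.01],[0,0.0003,0.001,0,0,0,0.01],[0,0.0005,0.0015,0,0,0,0.01],[0,0.0005,0.0015,0,0,0,0.01],[0,0.0006,0.002,0,0,0,0.01],[0,0.0006,0.002,0,0,0,0.01],[0,0.0006,0.002,0,0,0,0.01],[0,0.0006,0.002,0,0,0,0.01],[0,0.0006,0.002,0,0,0,0.01]]]' 40
python3 -c "
from h import *
s=get_state(); print(s['ft_force'],s['ft_torque'])"

```

```text
time_s: 11.55
tcp_pos: [0.4566, 0.2591, 0.0317]
orientation: [-2.828, 0.0, 2.059]
ft_force: [1.2, 0.3, 2.6]
opening: 0.0212
[1.24638831 0.25980594 2.6469256 ] [ 0.0638938  -0.12000435 -0.01404683]
```

Contact at a TCP height of 0.032 m is as predicted for the skirt edge. Now I'll tilt 3° more about the skirt edge so the hooks come down too.

```bash
python3 -m inch '[[[0,0.0004,0.0004,0.5,0,0,0.01],[0,0.0008,0.0008,1,0,0,0.01],[0,0.0012,0.0012,1.5,0,0,0.01],[0,0.0016,0.0016,2,0,0,0.01],[0,0.002,0.002,2.5,0,0,0.01],[0,0.0023,0.0025,3,0,0,0.01],[0,0.0023,0.0025,3,0,0,0.01],[0,0.0023,0.0025,3,0,0,0.01],[0,0.0023,0.0025,3,0,0,0.01],[0,0.0023,0.0025,3,0,0,0.01]]]' 40
python3 -c "
from h import *
s=get_state(); print(s['ft_force'],s['ft_torque'])"

```

```text
time_s: 12.55
tcp_pos: [0.4579, 0.2597, 0.0286]
orientation: [-2.775, 0.0, 2.059]
ft_force: [2.9, 1.4, 5.3]
opening: 0.0213
[2.85688441 1.41551971 5.32125268] [ 0.03006964 -0.06649887 -0.01739812]
```

Both ends should be bearing lightly now. I'll open the fingers and retreat along the tool axis.

```bash
python3 -m inch '[[[0,0,0,0,0,0,0.024],[0,0,0,0,0,0,0.028],[0,0,0,0,0,0,0.032],[0,0,0,0,0,0,0.036],[0,0,0,0,0,0,0.042],[0,0,0,0,0,0,0.048],[0,0,0,0,0,0,0.052],[0,0,0,0,0,0,0.052],[0,0,0,0,0,0,0.052],[0,0,0,0,0,0,0.052]]]' 40
python3 -m inch '[[[0,0,-0.01,0,0,0,0.052],[0,0,-0.03,0,0,0,0.052],[0,0,-0.055,0,0,0,0.052],[0,0,-0.085,0,0,0,0.052],[0,0,-0.115,-3,0,0,0.052],[0,0,-0.14,-7,0,0,0.052],[0,0,-0.155,-12,0,0,0.052],[0,0,-0.16,-17,0,0,0.052],[0,0,-0.16,-21,0,0,0.052],[0,0,-0.16,-21,0,0,0.052]]]' 40
python3 - <<'E'
from h import *
s=get_state(); print(s['ft_force'],s['time_s'],s['orientation'],s['tcp_pos'],s['joints'])
snap('wrist','w7'); crop('w7',120,0,520,300,2,'w7c')
snap('top','t7'); crop('t7',380,140,540,290,5,'t7c')
E
```

```text
time_s: 13.55
tcp_pos: [0.4577, 0.2597, 0.0285]
orientation: [-2.775, -0.0, 2.059]
ft_force: [0.8, 0.2, -0.4]
opening: 0.0518
time_s: 14.55
tcp_pos: [0.5078, 0.2864, 0.1791]
orientation: [3.14, 0.0, 2.059]
ft_force: [-0.9, 0.8, -0.5]
opening: 0.0522
[-0.86146343  0.82690258 -0.46375201] 14.55 [3.13981176e+00 4.09191226e-05 2.05932312e+00] [0.50779385 0.28637624 0.17911992] [ 4.33625770e-01  4.66025119e-01  1.61690080e+00  6.53015425e-05
  1.05688627e+00 -1.62572944e+00]
```

View pics/w7c.png

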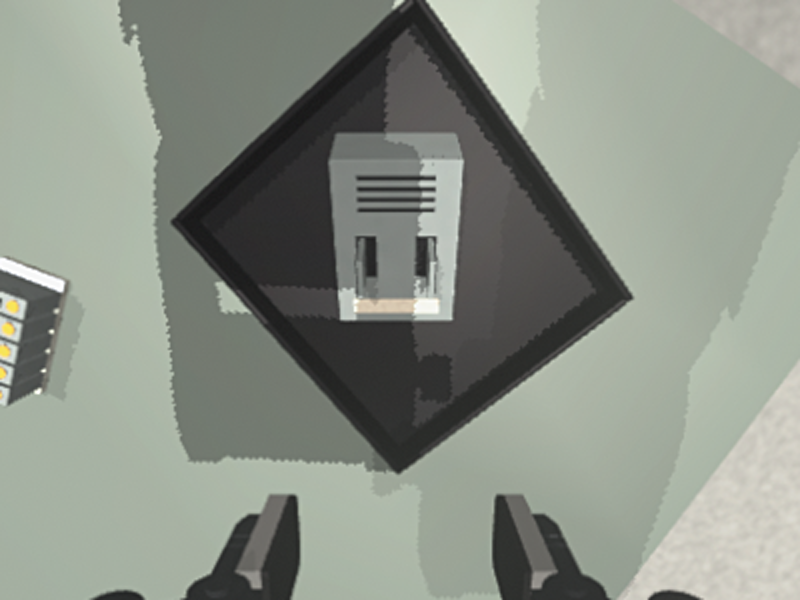

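View pics/t7c.png

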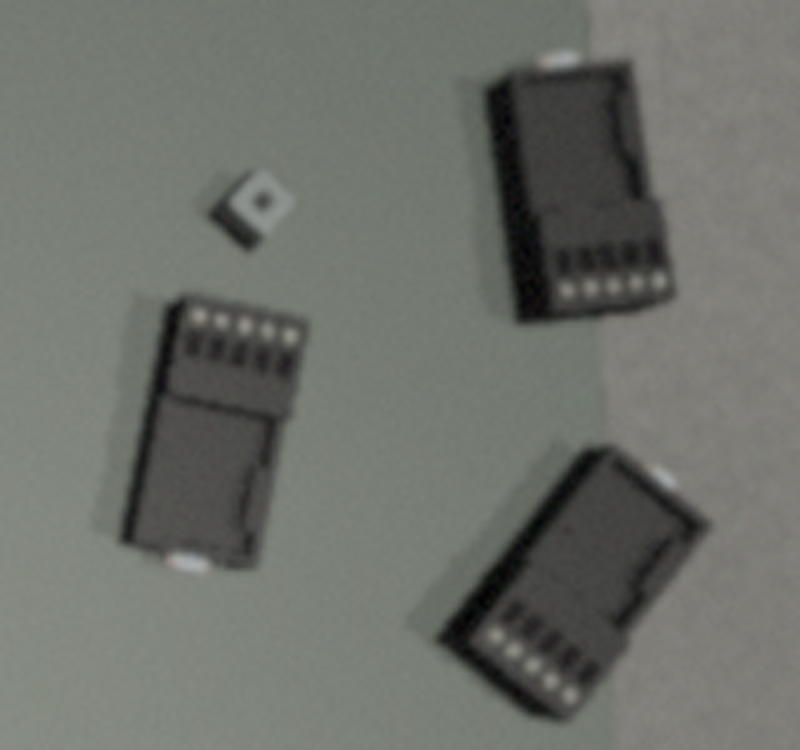

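The cover rests upright in the tray and the controller hasn't moved, with its white button now visible. I'll go to a vantage over the stop to measure it closely.

```bash
python3 -m inch '[[[-0.02,-0.013,-0.03,0,0,2,0.0854],[-0.05,-0.033,-0.06,0,0,6,0.0854],[-0.085,-0.056,-0.08,0,0,11,0.0854],[-0.12,-0.08,-0.08,0,0,16,0.0854],[-0.155,-0.103,-0.08,0,0,20,0.0854],[-0.19,-0.126,-0.08,0,0,24,0.0854],[-0.22,-0.146,-0.08,0,0,24,0.0854],[-0.239,-0.159,-0.08,0,0,24,0.0854],[-0.239,-0.159,-0.08,0,0,24,0.0854],[-0.239,-0.159,-0.08,0,0,24,0.0854]]]' 25
python3 - <<'E'
from h import *
snap('wrist','w8');s=get_state(); print(s['tcp_pos'],s['orientation'],s['qd'].round(3)); snap('wrist','w8')
crop('w8',0,0,640,400,1.25,'w8b')
E
```

```text
time_s: 15.65
tcp_pos: [0.4805, 0.0009, 0.2579]
orientation: [-3.14, -0.0, 1.639]
ft_force: [-0.6, 0.6, -0.1]
opening: 0.0853
[0.48046486 0.0013706  0.25788477] [-3.14069792e+00 -3.26160270e-04  1.64033594e+00] [ 0.017 -0.002  0.004 -0.001 -0.004 -0.003]
```

View pics/w8b.png

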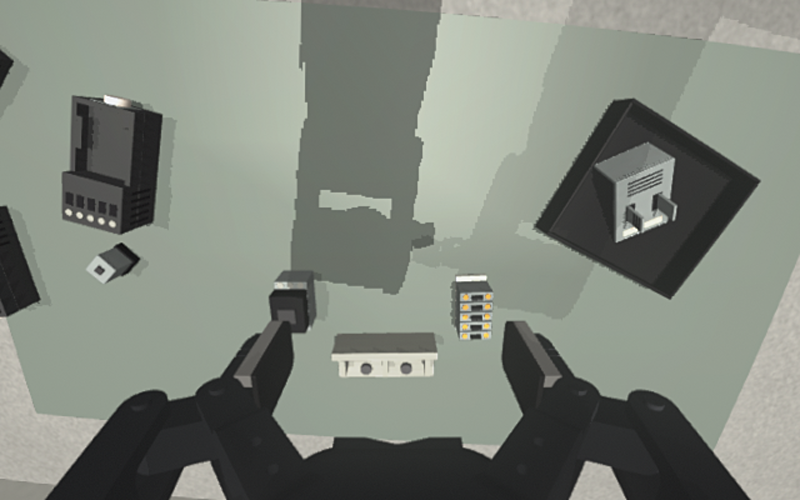

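```bash
python3 - <<'E'
from h import *
crop('w8',205,205,405,315,4,'w8c'); crop('w8',40,60,160,240,4,'w8d')
E
```

```text
(no output)
```

View pics/w8c.png

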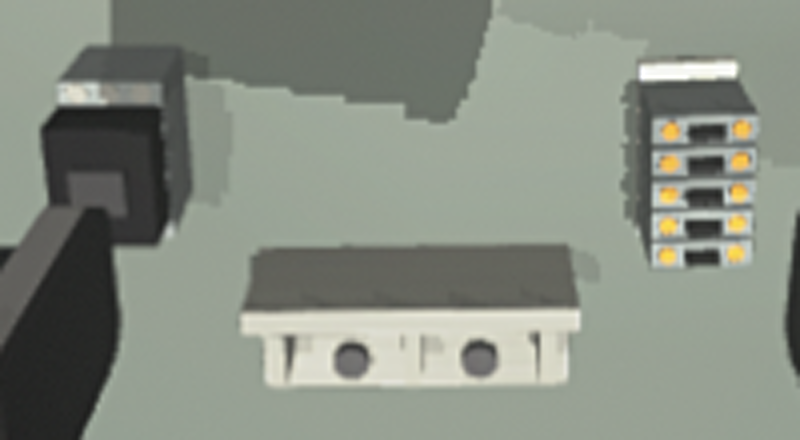

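View pics/w8d.png

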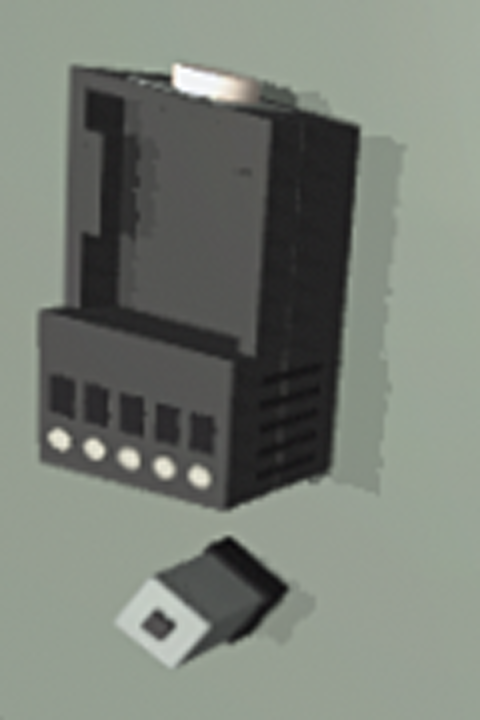

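```bash
python3 - <<'E'
from h import *
g=lambda u,v,z:ray('w8',205+u/4,205+v/4,z)
def rep(n,L,Rr):
    w=L-Rr; print(n,((L+Rr)/2).round(4),'w',np.linalg.norm(w).round(4),'yaw',np.degrees(np.arctan2(-w[0],w[1])).round(2))
# image right = world +y (left)
rep('bot',g(569,245,0),g(252,249,0)); rep('top',g(580,312,.045),g(241,314,.045))
print('terminals near top corners',[g(u,v,.044).round(3) for u,v in((652,118),(757,118),(752,266),(652,268))])
print('contactor top corners',[g(u,v,.058).round(3) for u,v in((42,125),(162,115))], [g(u,v,0).round(3) for u,v in((190,200),(185,55))])
h=lambda u,v,z:ray('w8',40+u/4,60+v/4,z)
A=h(40,462,.055);B=h(228,509,.055);rep('ctrl rear',B,A)
C=h(40,310,.055);D=h(240,360,.055);rep('ctrl step',D,C)
print(h(75,65,.045),h(270,115,.045))
E
```

```text
bot [ 0.6405 -0.0042  0.    ] w 0.1229 yaw 4.79
top [ 0.6399 -0.0028  0.045 ] w 0.1192 yaw 4.37
terminals near top corners [array([0.56 , 0.073, 0.044]), array([0.557, 0.108, 0.044]), array([0.614, 0.115, 0.044]), array([0.617, 0.08 , 0.044])]
contactor top corners [array([ 0.569, -0.125,  0.058]), array([ 0.563, -0.086,  0.058])] [array([ 0.626, -0.089,  0.   ]), array([ 0.566, -0.091,  0.   ])]
ctrl rear [ 0.5091 -0.3015  0.055 ] w 0.0598 yaw -10.92
ctrl step [ 0.462  -0.2908  0.055 ] w 0.0612 yaw -10.83
[ 0.38643452 -0.30524021  0.045     ] [ 0.39758432 -0.2484316   0.045     ]
```

The stop's mid-face is at (0.640, -0.0035) with yaw about 4.4°. Its width measures 119–123 mm, which fits. The corridor between the bystanders runs from y -0.088 to +0.075. The controller centre is (0.4505, -0.290). Now I'll go over it.

```bash
python3 -m inch '[[[-0.03,-0.005,0,0,0,2,0.0854],[-0.065,-0.011,0,0,0,4,0.0854],[-0.105,-0.018,0,0,0,7,0.0854],[-0.145,-0.025,0,0,0,10,0.0854],[-0.185,-0.032,0.03,0,0,13,0.0854],[-0.225,-0.039,0.06,0,0,15,0.0854],[-0.26,-0.046,0.09,0,0,15.7,0.0854],[-0.28,-0.049,0.12,0,0,15.7,0.0854],[-0.288,-0.05,0.138,0,0,15.7,0.0854],[-0.288,-0.05,0.138,0,0,15.7,0.0854]]]' 25
python3 - <<'E'
from h import *
snap('wrist','w9');snap('wrist','w9');s=get_state(); print(s['time_s'],s['tcp_pos'],s['orientation'],s['qd'].round(3))
crop('w9',200,100,440,400,2,'w9c')
t=s['tcp_pos'];r=R.from_euler('xyz',s['orientation']);print(r.inv().apply(np.array([.4505,-.290,.01])-t))
E
```

```text
time_s: 16.75
tcp_pos: [0.4497, -0.2892, 0.1175]
orientation: [-3.137, -0.002, 1.366]
ft_force: [-1.3, 0.3, 0.2]
opening: 0.0857
16.85 [ 0.45083991 -0.28914433  0.12021416] [-3.14119434e+00 -2.94074877e-04  1.36724226e+00] [ 0.005 -0.027 -0.006 -0.001 -0.002 -0.002]
[-0.00093912 -0.00011602  0.11021394]
```

View pics/w9c.png

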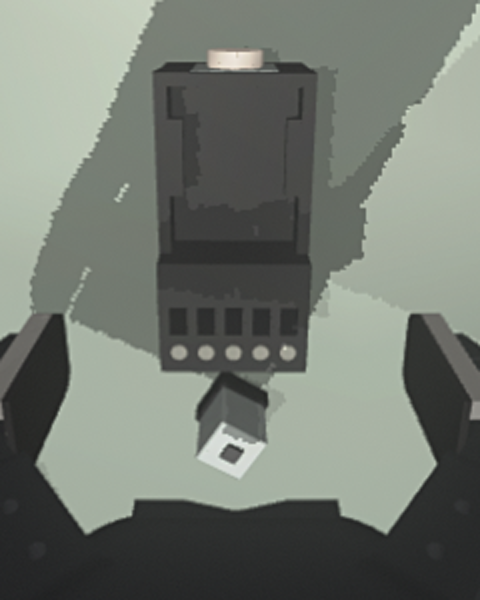

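```bash
python3 -m inch '[[[-0.001,0,0.025,0,0,0.3,0.0854],[-0.001,0,0.05,0,0,0.3,0.0854],[-0.001,0,0.075,0,0,0.3,0.0854],[-0.001,0,0.095,0,0,0.3,0.0854],[-0.001,0,0.106,0,0,0.3,0.0854],[-0.001,0,0.11,0,0,0.3,0.0854],[-0.001,0,0.11,0,0,0.3,0.078],[-0.001,0,0.11,0,0,0.3,0.07],[-0.001,0,0.11,0,0,0.3,0.06],[-0.001,0,0.11,0,0,0.3,0.05]]]' 25
python3 -m inch '[[[0,0,0,0,0,0,0.05],[0,0,0,0,0,0,0.05],[0,0,0,0,0,0,0.05],[0,0,0,0,0,0,0.05],[0,0,0,0,0,0,0.05],[0,0,0,0,0,0,0.05],[0,0,0,0,0,0,0.05],[0,0,0,0,0,0,0.05],[0,0,0,0,0,0,0.05],[0,0,0,0,0,0,0.05]]]' 25
```

```text
time_s: 17.85
tcp_pos: [0.4505, -0.291, 0.0109]
orientation: [3.14, 0.0, 1.361]
ft_force: [-0.7, 2.3, 5.9]
opening: 0.0595
time_s: 18.85
tcp_pos: [0.4506, -0.291, 0.0109]
orientation: [3.14, 0.0, 1.361]
ft_force: [-0.2, 1.2, 6.1]
opening: 0.0597
```

The controller is gripped at 60 mm. I'll slide it left along the bench first, keeping clear of the contactor.

```bash
python3 -m inch '[[[0.01,-0.002,0,0,0,0,0.05],[0.024,-0.005,0,0,0,0,0.05],[0.039,-0.008,0,0,0,-1,0.05],[0.059,-0.012,0,0,0,-2,0.05],[0.078,-0.017,0,0,0,-3,0.05],[0.098,-0.021,0,0,0,-4,0.05],[0.117,-0.025,0,0,0,-5,0.05],[0.137,-0.029,0,0,0,-6,0.05],[0.152,-0.032,0,0,0,-6.5,0.05],[0.158,-0.034,0,0,0,-6.5,0.05]]]' 25
python3 - <<'E'
from h import *
s=get_state(); print(s['time_s'],s['tcp_pos'],s['orientation'],s['ft_force'])
snap('wrist','w10'); crop('w10',160,60,480,400,2,'w10c')
t=s['tcp_pos'];r=R.from_euler('xyz',s['orientation']);print(r.inv().apply(np.array([.4505,-.015,t[2]])-t))
E
```

```text
time_s: 19.85
tcp_pos: [0.4506, -0.1284, 0.0109]
orientation: [3.139, 0.001, 1.476]
ft_force: [1.0, -4.3, 7.3]
opening: 0.0597
19.85 [ 0.45064661 -0.12837639  0.01087881] [3.13878872e+00 1.13419962e-03 1.47613718e+00] [ 0.98568026 -4.34688316  7.28358241]
[ 0.11285489 -0.01086165 -0.00015846]
```

View pics/w10c.png

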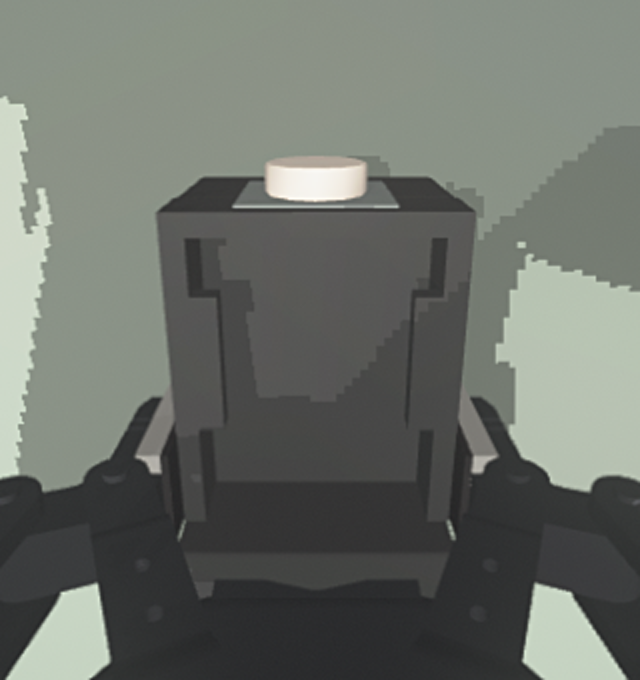

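```bash
python3 -m inch '[[[0.012,-0.001,0,0,0,-1,0.05],[0.03,-0.003,0,0,0,-2,0.05],[0.05,-0.005,0,0,0,-4,0.05],[0.07,-0.007,0,0,0,-6,0.05],[0.09,-0.009,0,0,0,-8,0.05],[0.105,-0.01,0,0,0,-9.5,0.05],[0.112,-0.009,0,0,0,-9.9,0.05],[0.116,0,0,0,0,-9.9,0.05],[0.119,0.012,0,0,0,-9.9,0.05],[0.12,0.022,0,0,0,-9.9,0.05]]]' 25
python3 - <<'E'
from h import *
snap('top','t11'); crop('t11',200,100,400,270,4,'t11c')
s=get_state(); print(s['time_s'],s['tcp_pos'],s['orientation'],s['ft_force'],s['opening'])
t=s['tcp_pos'];r=R.from_euler('xyz',s['orientation']);print(r.inv().apply(np.array([.580,-.008,t[2]])-t))
E
```

```text
time_s: 20.9
tcp_pos: [0.4819, -0.0111, 0.0107]
orientation: [-3.139, -0.0, 1.648]
ft_force: [-13.6, 0.3, 22.6]
opening: 0.0594
20.95 [ 0.48394388 -0.01128991  0.01075203] [3.14156728e+00 2.58875214e-05 1.64778971e+00] [0.3437372  0.37179551 0.62097261] 0.059755022034919295
[-4.10821577e-03  9.60246072e-02  2.54309693e-06]
```

View pics/t11c.png

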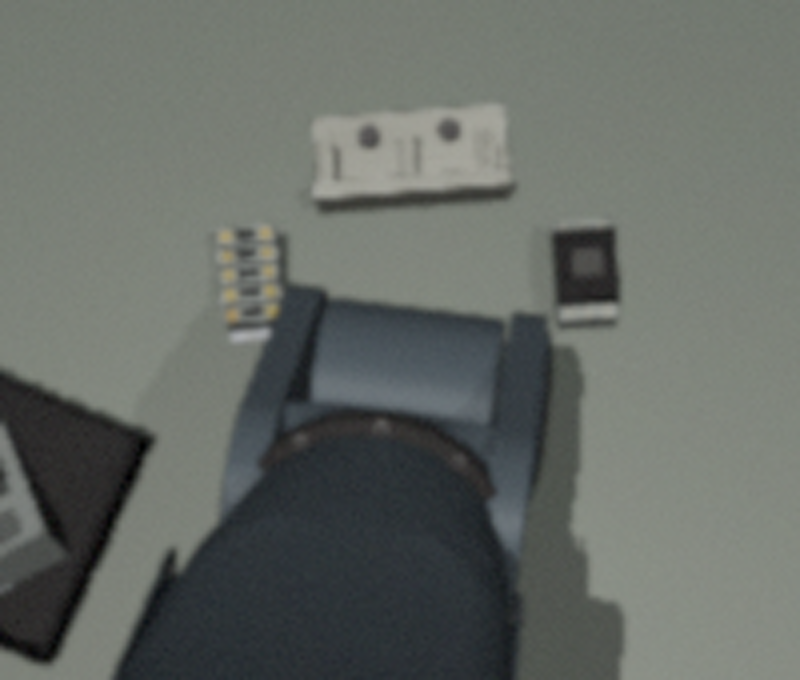

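```bash
python3 -m inch '[[[0,0.008,0,0,0,0,0.05],[-0.001,0.018,0,0,0,0,0.05],[-0.001,0.03,0,0,0,0,0.05],[-0.002,0.042,0,0,0,0,0.05],[-0.003,0.054,0,0,0,0,0.05],[-0.003,0.064,0,0,0,0,0.05],[-0.004,0.073,0,0,0,0,0.05],[-0.004,0.079,0,0,0,0,0.05],[-0.004,0.082,0,0,0,0,0.05],[-0.004,0.082,0,0,0,0,0.05]]]' 25
python3 - <<'E'
from h import *
snap('wrist','w12'); crop('w12',120,60,520,400,2,'w12c'); snap('scene','s12'); crop('s12',280,180,440,300,5,'s12c')
s=get_state(); print(s['time_s'],s['tcp_pos'],s['orientation'],s['ft_force'],s['opening'])
E
```

```text
time_s: 21.95
tcp_pos: [0.5648, -0.009, 0.0107]
orientation: [-3.141, -0.0, 1.648]
ft_force: [-2.9, 0.1, 9.5]
opening: 0.0596
22.05 [ 0.5648344  -0.00902139  0.01066414] [-3.14143049e+00 -1.22104836e-04  1.64749189e+00] [-2.59396608  0.57934911  8.43738475] 0.059786802890460164
```

View pics/s12c.png

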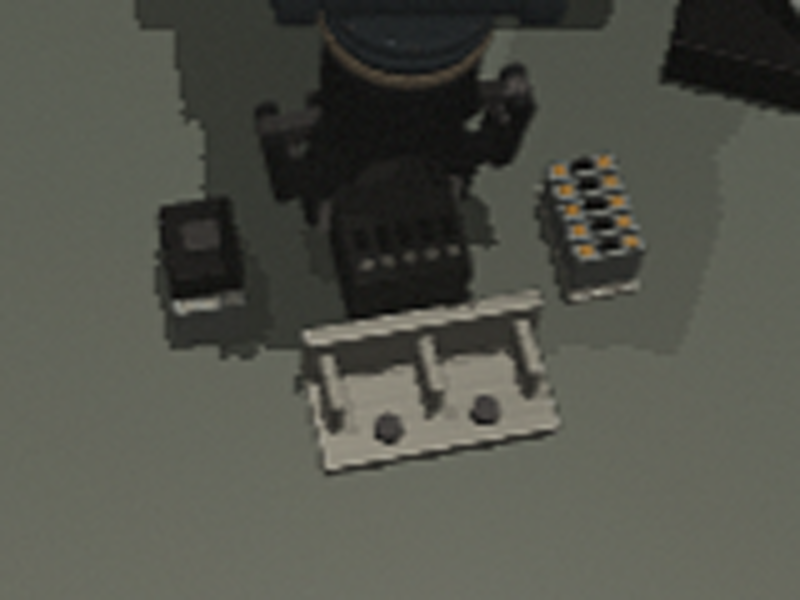

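View pics/w12c.png

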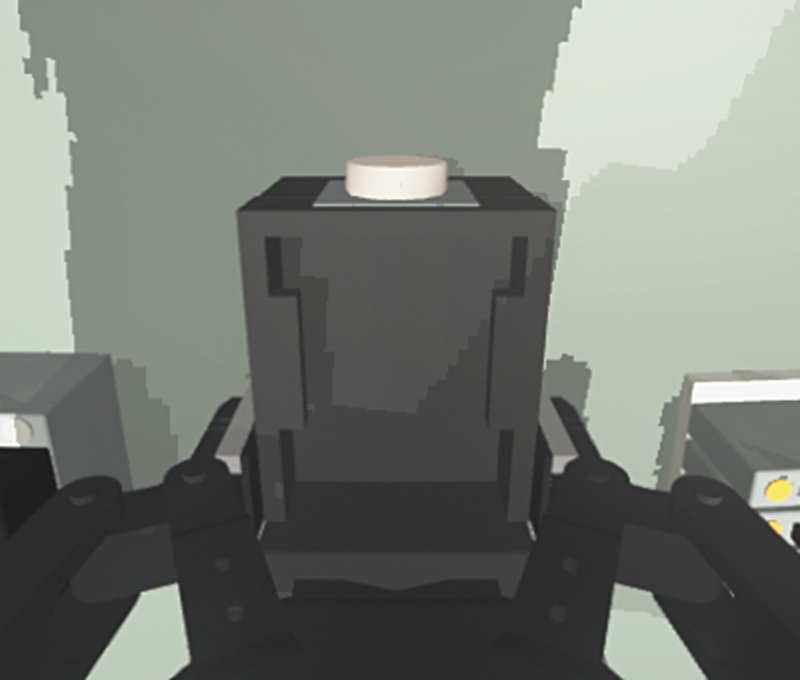

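It's centred with about 15 mm to go and clear of both bystanders. I'll creep forward to contact.

```bash
python3 -m inch '[[[0,0.002,0,0,0,0,0.05],[0,0.004,0,0,0,0,0.05],[0,0.006,0,0,0,0,0.05],[0,0.008,0,0,0,0,0.05],[0,0.01,0,0,0,0,0.05],[0,0.011,0,0,0,0,0.05],[0,0.012,0,0,0,0,0.05],[0,0.0125,0,0,0,0,0.05],[0,0.013,0,0,0,0,0.05],[0,0.013,0,0,0,0,0.05]]]' 25
python3 -m inch '[[[0,0.0005,0,0,0,0,0.05],[0,0.0005,0,0,0,0,0.05],[0,0.001,0,0,0,0,0.05],[0,0.001,0,0,0,0,0.05],[0,0.0015,0,0,0,0,0.05],[0,0.0015,0,0,0,0,0.05],[0,0.002,0,0,0,0,0.05],[0,0.002,0,0,0,0,0.05],[0,0.002,0,0,0,0,0.05],[0,0.002,0,0,0,0,0.05]]]' 25
```

```text
time_s: 23.05
tcp_pos: [0.5771, -0.008, 0.0107]
orientation: [-3.14, -0.0, 1.647]
ft_force: [-6.7, -0.5, 11.7]
opening: 0.0597
time_s: 24.05
tcp_pos: [0.5784, -0.0079, 0.0107]
orientation: [-3.138, -0.0, 1.648]
ft_force: [-11.9, -1.1, 15.4]
opening: 0.0595
```

Contact is made: fx rose to -12 N at a TCP x of 0.578, as predicted. I'll release, rise and look.

```bash
python3 -m inch '[[[0,0,0,0,0,0,0.062],[0,0,0,0,0,0,0.068],[0,0,0,0,0,0,0.075],[0,0,0,0,0,0,0.08],[0,0,0,0,0,0,0.08],[0,0,-0.01,0,0,0,0.08],[0,-0.003,-0.035,0,0,0,0.08],[0,-0.015,-0.07,0,0,0,0.08],[0,-0.04,-0.11,0,0,0,0.07],[0,-0.07,-0.15,0,0,0,0.05]]]' 25
python3 -m inch '[[[0,-0.03,0,0,0,0,0.03],[0,-0.06,0,0,0,0,0.01],[0,-0.08,0,0,0,0,0],[0,-0.085,0,0,0,0,0],[0,-0.085,0,0,0,0,0],[0,-0.085,0,0,0,0,0],[0,-0.085,0,0,0,0,0],[0,-0.085,0,0,0,0,0],[0,-0.085,0,0,0,0,0],[0,-0.085,0,0,0,0,0]]]' 40
python3 - <<'E'
from h import *
snap('wrist','w13'); crop('w13',200,100,420,300,3.6,'w13c'); snap('top','t13'); crop('t13',230,110,380,200,5,'t13c')
s=get_state(); print(s['time_s'],s['tcp_pos'],s['orientation'],s['ft_force'],s['opening'])
E
```

```text
time_s: 25.05
tcp_pos: [0.5097, -0.0138, 0.1617]
orientation: [3.141, 0.0, 1.648]
ft_force: [-0.0, -0.5, 1.0]
opening: 0.0568
time_s: 26.05
tcp_pos: [0.4257, -0.0203, 0.1597]
orientation: [-3.141, -0.0, 1.647]
ft_force: [0.5, 0.6, -0.8]
opening: 0.0001
26.15 [ 0.42564975 -0.02029504  0.15981425] [-3.14152468e+00 -8.08751174e-06  1.64743908e+00] [ 0.5977314  -0.37077633  0.795224  ] 1.1120983943578033e-05
```

View pics/w13c.png

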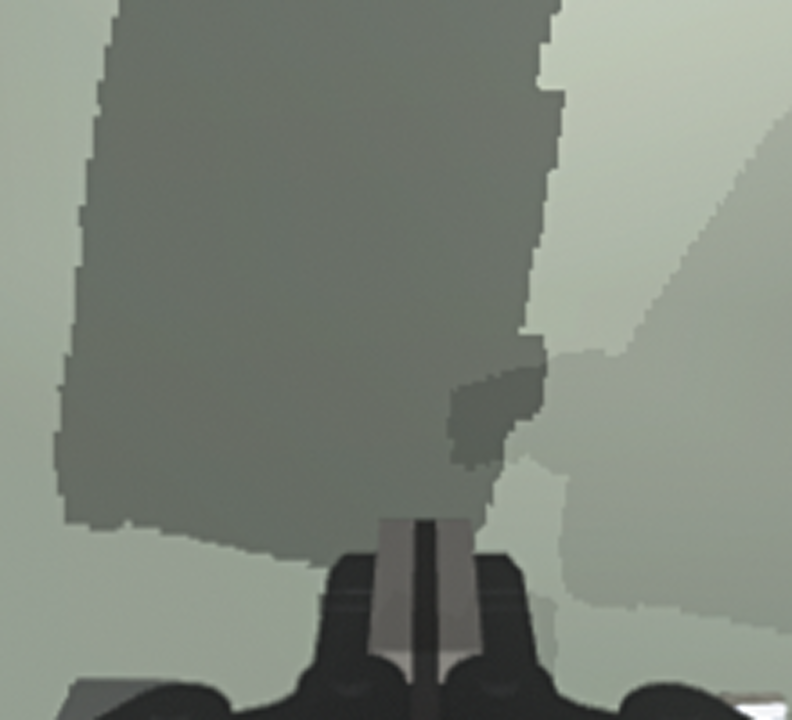

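View pics/t13c.png

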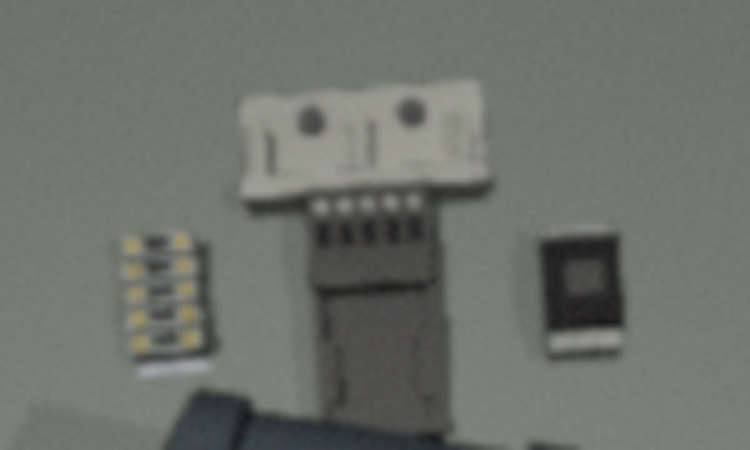

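The rear sits on the stop's face, and the contactor and terminals are at the same pixels as before. For the button, I'll use shut fingers tilted 15° so that the tips lead, at a height of 26 mm, along the controller's axis (aligned within 1 mm).

```bash
python3 -m inch '[[[0,0,0.03,-3,0,0,0],[0,0,0.06,-6,0,0,0],[0,0,0.09,-9,0,0,0],[0,0.005,0.115,-12,0,0,0],[0,0.015,0.13,-15,0,0,0],[0,0.025,0.136,-15,0,0,0],[0,0.035,0.136,-15,0,0,0],[0,0.04,0.136,-15,0,0,0],[0,0.04,0.136,-15,0,0,0],[0,0.04,0.136,-15,0,0,0]]]' 40
python3 - <<'E'
from h import *
snap('wrist','w14'); crop('w14',200,150,440,400,3,'w14c')
s=get_state(); t=s['tcp_pos'];r=R.from_euler('xyz',s['orientation']); print(s['time_s'],t,r.as_matrix().round(3),s['ft_force'])
E
```

```text
time_s: 27.15
tcp_pos: [0.4655, -0.0172, 0.0242]
orientation: [2.88, 0.0, 1.648]
ft_force: [-0.0, 0.7, -0.1]
opening: 0.0002
27.2 [ 0.46532203 -0.01718865  0.0241506 ] [[-0.077  0.963  0.258]
 [ 0.997  0.074  0.02 ]
 [ 0.     0.259 -0.966]] [ 0.35965076 -0.06539505 -0.35497162]
```

View pics/w14c.png

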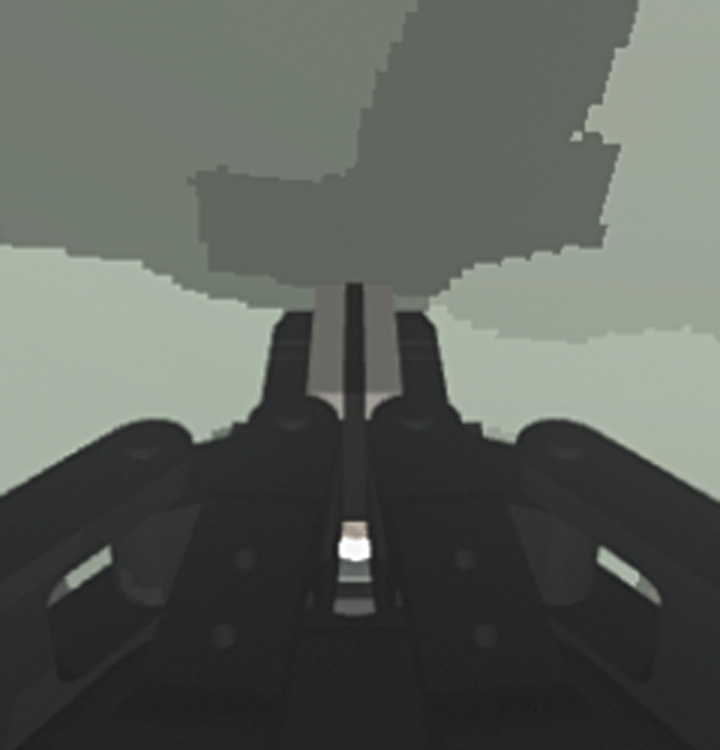

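```bash
python3 -m inch '[[[0,0.005,0.001,0,0,0,0],[0,0.01,0.0027,0,0,0,0],[0,0.015,0.004,0,0,0,0],[0,0.019,0.005,0,0,0,0],[0,0.023,0.0062,0,0,0,0],[0,0.026,0.007,0,0,0,0],[0,0.029,0.0078,0,0,0,0],[0,0.03,0.008,0,0,0,0],[0,0.03,0.008,0,0,0,0],[0,0.03,0.008,0,0,0,0]]]' 40
python3 -m inch '[[[0,0.001,0.0003,0,0,0,0],[0,0.002,0.0005,0,0,0,0],[0,0.003,0.0008,0,0,0,0],[0,0.004,0.0011,0,0,0,0],[0,0.005,0.0013,0,0,0,0],[0,0.005,0.0013,0,0,0,0],[0,0.005,0.0013,0,0,0,0],[0,0.005,0.0013,0,0,0,0],[0,0.005,0.0013,0,0,0,0],[0,0.005,0.0013,0,0,0,0]]]' 40
```

```text
time_s: 28.2
tcp_pos: [0.4963, -0.0149, 0.0239]
orientation: [2.88, -0.0, 1.647]
ft_force: [-0.0, 0.9, -0.5]
opening: -0.0005
time_s: 29.2
tcp_pos: [0.5016, -0.0145, 0.0239]
orientation: [2.88, 0.0, 1.647]
ft_force: [-0.4, 0.0, 0.5]
opening: 0.0001
```

```bash
python3 -m inch '[[[0,0.001,0.0003,0,0,0,0],[0,0.001,0.0003,0,0,0,0],[0,0.002,0.0005,0,0,0,0],[0,0.002,0.0005,0,0,0,0],[0,0.003,0.0008,0,0,0,0],[0,0.003,0.0008,0,0,0,0],[0,0.004,0.0011,0,0,0,0],[0,0.004,0.0011,0,0,0,0],[0,0.004,0.0011,0,0,0,0],[0,0.004,0.0011,0,0,0,0]]]' 40
```

```text
time_s: 30.2
tcp_pos: [0.5055, -0.0141, 0.0238]
orientation: [2.88, -0.0, 1.647]
ft_force: [-5.0, -0.4, 1.8]
opening: -0.0002
```

```bash
python3 - <<'E'
from h import *
snap('scene','s15'); crop('s15',280,180,440,300,5,'s15c'); snap('wrist','w15'); crop('w15',200,150,440,400,3,'w15c')
s=get_state(); print(s['time_s'],s['tcp_pos'],s['ft_force'])
E
```

```text
30.3 [ 0.50555697 -0.01411376  0.02383866] [-4.7543375  -0.39470433  2.73430175]
```

View pics/s15c.png

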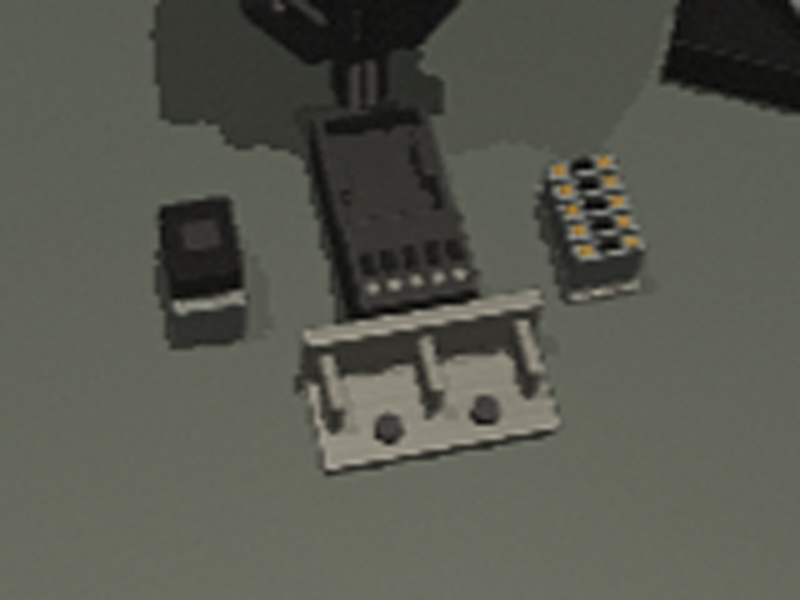

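View pics/w15c.png

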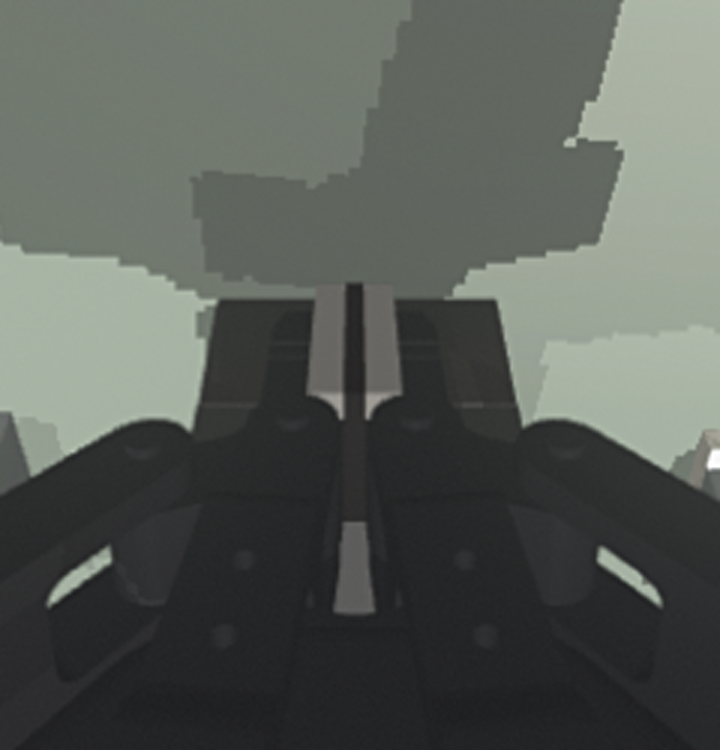

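Contact: 5 N, with the button about half in. I'll push on to full travel.

```bash
python3 -m inch '[[[0,0.0005,0.0001,0,0,0,0],[0,0.001,0.0003,0,0,0,0],[0,0.0015,0.0004,0,0,0,0],[0,0.002,0.0005,0,0,0,0],[0,0.0025,0.0007,0,0,0,0],[0,0.0025,0.0007,0,0,0,0],[0,0.003,0.0008,0,0,0,0],[0,0.003,0.0008,0,0,0,0],[0,0.003,0.0008,0,0,0,0],[0,0.003,0.0008,0,0,0,0]]]' 40
```

```text
time_s: 31.3
tcp_pos: [0.5082, -0.0139, 0.0238]
orientation: [2.881, -0.0, 1.647]
ft_force: [-7.8, -2.3, 4.4]
opening: -0.0003
```

```bash
python3 -m inch '[[[0,0.0005,0.0001,0,0,0,0],[0,0.0005,0.0001,0,0,0,0],[0,0.001,0.0003,0,0,0,0],[0,0.001,0.0003,0,0,0,0],[0,0.0015,0.0004,0,0,0,0],[0,0.0015,0.0004,0,0,0,0],[0,0.0015,0.0004,0,0,0,0],[0,0.0015,0.0004,0,0,0,0],[0,0.0015,0.0004,0,0,0,0],[0,0.0015,0.0004,0,0,0,0]]]' 40
```

```text
time_s: 32.3
tcp_pos: [0.5084, -0.0136, 0.0233]
orientation: [2.884, -0.001, 1.648]
ft_force: [-13.5, -4.3, 7.0]
opening: -0.0001
```

It's bottomed: the force rose from 8 to 13.5 N with only 0.2 mm of travel. I'll push a little more to be sure and to square the controller, then back off.

```bash
python3 -m inch '[[[0,0.0005,0,0,0,0,0],[0,0.0005,0,0,0,0,0],[0,0.001,0,0,0,0,0],[0,0.001,0,0,0,0,0],[0,0.001,0,0,0,0,0],[0,0.001,0,0,0,0,0],[0,0.001,0,0,0,0,0],[0,0.001,0,0,0,0,0],[0,0.001,0,0,0,0,0],[0,0.001,0,0,0,0,0]]]' 40
python3 -m inch '[[[0,-0.001,-0.0003,0,0,0,0],[0,-0.002,-0.0005,0,0,0,0],[0,-0.003,-0.0008,0,0,0,0],[0,-0.005,-0.0013,0,0,0,0],[0,-0.007,-0.0019,0,0,0,0],[0,-0.01,-0.0027,0,0,0,0],[0,-0.02,-0.0054,0,0,0,0],[0,-0.035,-0.009,0,0,0,0],[0,-0.055,-0.015,0,0,0,0],[0,-0.07,-0.019,0,0,0,0]]]' 40
python3 -m inch '[[[0,-0.015,-0.03,2,0,0,0],[0,-0.03,-0.06,5,0,0,0],[0,-0.045,-0.09,9,0,0,0],[0,-0.06,-0.12,13,0,0,0],[0,-0.07,-0.15,15,0,0,0],[0,-0.075,-0.18,15,0,0,0],[0,-0.075,-0.19,15,0,0,0],[0,-0.075,-0.19,15,0,0,0],[0,-0.075,-0.19,15,0,0,0],[0,-0.075,-0.19,15,0,0,0]]]' 40
python3 - <<'E'
from h import *
snap('wrist','w16');snap('wrist','w16'); crop('w16',200,150,440,360,3.3,'w16c'); snap('top','t16'); crop('t16',230,110,380,230,5,'t16c'); snap('scene','s16'); crop('s16',280,160,440,280,5,'s16c')
s=get_state(); print(s['time_s'],s['tcp_pos'],s['orientation'],s['ft_force'])
E
```

```text
time_s: 33.3
tcp_pos: [0.5085, -0.0136, 0.0233]
orientation: [2.886, -0.001, 1.648]
ft_force: [-18.5, -4.9, 10.3]
opening: -0.0003
time_s: 34.3
tcp_pos: [0.4379, -0.0194, 0.0247]
orientation: [2.879, 0.001, 1.647]
ft_force: [0.4, -0.4, -0.6]
opening: -0.0003
time_s: 35.3
tcp_pos: [0.3175, -0.0284, 0.1878]
orientation: [-3.141, -0.001, 1.648]
ft_force: [1.1, 0.2, 0.1]
opening: 0.0001
35.5 [ 0.31761072 -0.02851179  0.18803309] [-3.14052802e+00 -3.94501983e-04  1.64744083e+00] [-0.00647116  0.00457432 -0.64205248]
```

View pics/w16c.png

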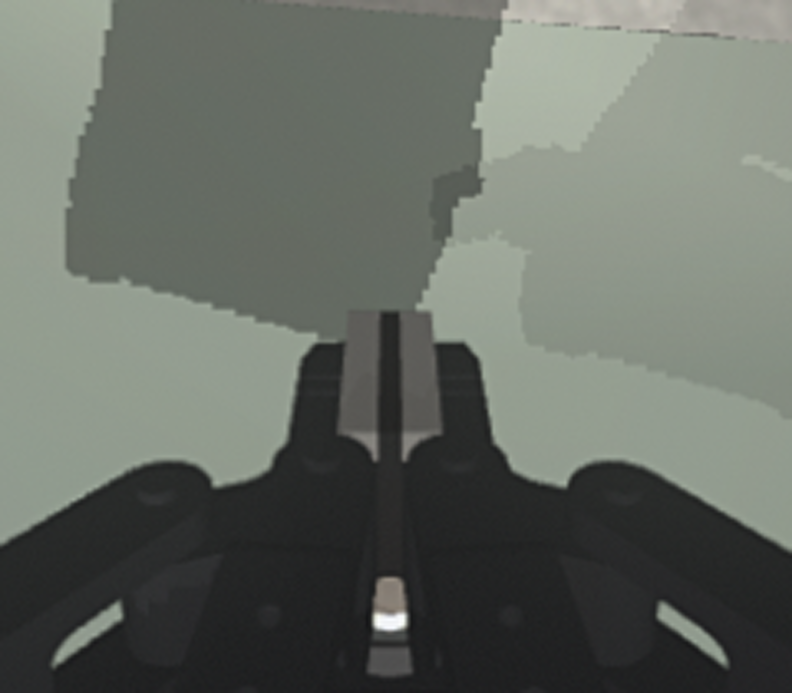

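View pics/t16c.png

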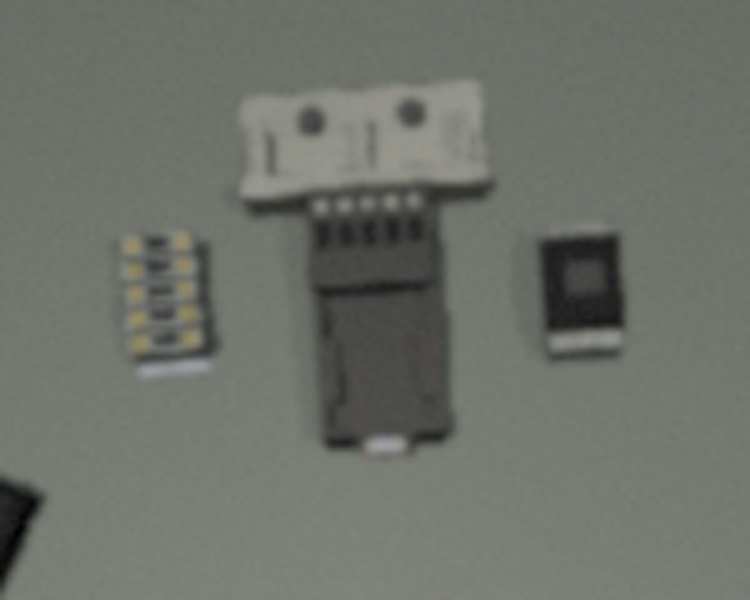

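View pics/s16c.png

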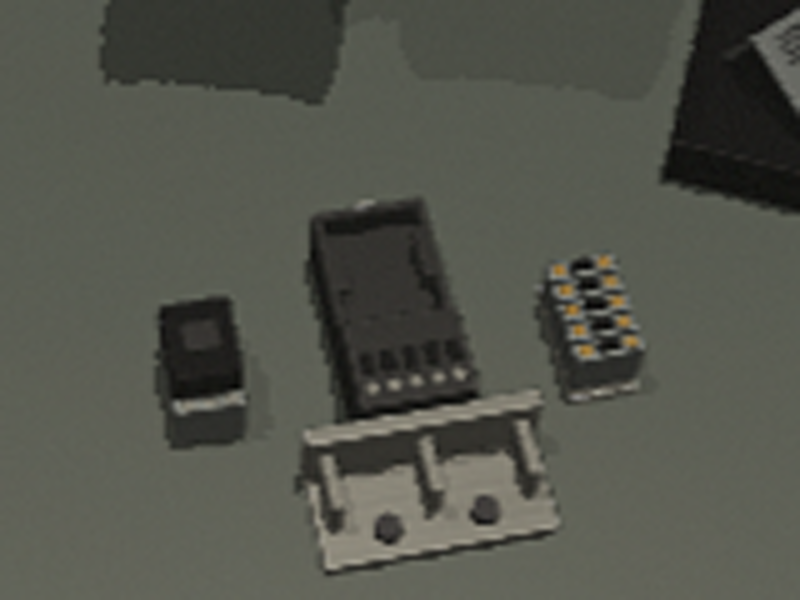

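The button is out again. One close look at squareness from the open-fingered vantage.

```bash
python3 -m inch '[[[0,0.01,-0.02,0,0,0,0.02],[0,0.03,-0.045,0,0,0,0.05],[0,0.06,-0.07,0,0,0,0.0854],[0,0.09,-0.085,0,0,0,0.0854],[0,0.12,-0.09,0,0,0,0.0854],[0,0.14,-0.09,0,0,0,0.0854],[0,0.15,-0.09,0,0,0,0.0854],[0,0.15,-0.09,0,0,0,0.0854],[0,0.15,-0.09,0,0,0,0.0854],[0,0.15,-0.09,0,0,0,0.0854]]]' 40
python3 - <<'E'
from h import *
snap('wrist','w17');snap('wrist','w17'); crop('w17',215,110,415,310,4,'w17c'); crop('w17',0,0,640,400,1.25,'w17b')
E
```

```text
time_s: 36.5
tcp_pos: [0.4665, -0.0172, 0.2785]
orientation: [-3.141, -0.0, 1.647]
ft_force: [-0.6, -0.2, 0.3]
opening: 0.0853
```

View pics/w17c.png

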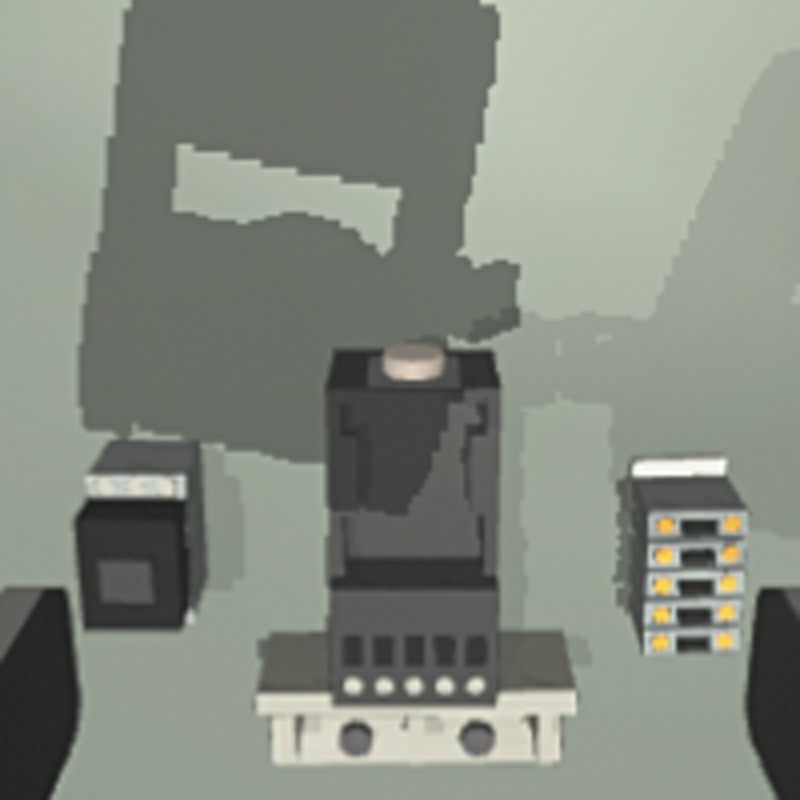

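View pics/w17b.png

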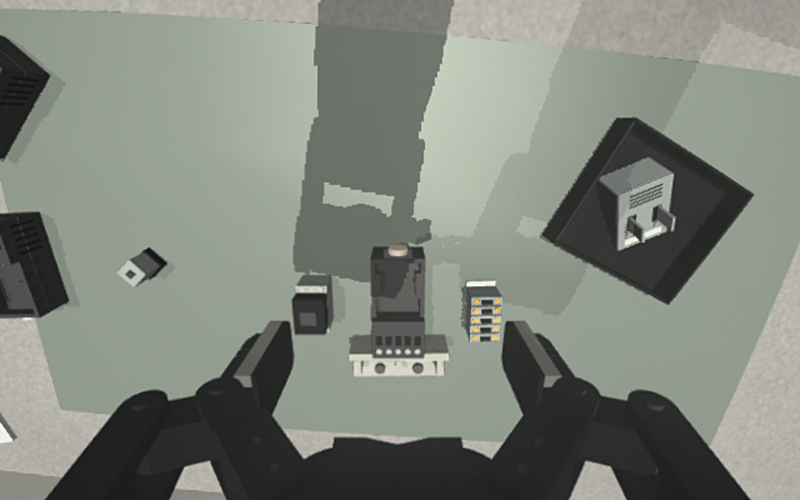

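```bash
python3 - <<'E'
from h import *
g=lambda u,v,z:ray('w17',215+u/4,110+v/4,z)
def rep(n,L,Rr):
    w=L-Rr; print(n,((L+Rr)/2).round(4),'w',np.linalg.norm(w).round(4),'yaw',np.degrees(np.arctan2(-w[0],w[1])).round(2))
rep('stop top',g(577,690,.045),g(256,694,.045)); rep('stop bot',g(573,632,0),g(262,636,0))
rep('rear',g(496,703,.055),g(332,705,.055)); rep('front',g(499,387,.045),g(327,389,.045)); rep('step',g(497,590,.055),g(330,590,.055))
E
python3 - <<'E'
from h import *
crop('w17',80,180,160,240,8,'r17')
a=ray('w17',124/1.25,270/1.25,.042);print('relay top now',a, 'before', ray('w8',40+157/4,60+622/4,.042))
E
```

```text
stop top [ 0.6387 -0.003   0.045 ] w 0.1195 yaw 5.16
stop bot [ 0.6414 -0.0022  0.    ] w 0.1271 yaw 5.17
rear [ 0.637  -0.0041  0.055 ] w 0.0596 yaw 5.15
front [ 0.519  -0.0135  0.045 ] w 0.0582 yaw 5.04
step [ 0.5903 -0.0079  0.055 ] w 0.0585 yaw 4.33
relay top now [ 0.55702536 -0.32034154  0.042     ] before [ 0.56050657 -0.31377377  0.042     ]
```

```bash
python3 - <<'E'
from h import *
a=cv2.imread('pics/top0.png').astype(float);b=cv2.imread('pics/t16.png').astype(float)
for n,(u,v,w,h) in dict(relay=(420,172,22,20),cont=(333,150,28,36),term=(250,150,26,40)).items():
    p,_=cv2.phaseCorrelate(a[v:v+h,u:u+w].mean(2),b[v:v+h,u:u+w].mean(2)); print(n,np.round(p,2),np.abs(a-b)[v:v+h,u:u+w].mean().round(2))
s=get_state();print(s['time_s'],s['ft_force']); close_job()
E
```

```text
relay [-0.09  0.02] 3.23
cont [ 0.16 -0.21] 3.1
term [0.48 0.08] 3.21
36.6 [-0.77859918 -0.80017671  0.23098631]
the job is handed in; nothing more can be done
```

I handed the job in at 36.6 s of the 72 s allowed, with every step done in the order asked.

- **Cover:** I pinched both tabs at 40 N, lifted the cover straight off and lowered it into the tray until it touched. I tilted it to rest on its skirt and hooks before letting go. The last picture shows it upright in the tray. The controller was in the same place in the pictures before and after the lift.
- **Controller:** I gripped it across its sides and slid it along the bench to the stop. At the end it measured square to the stop: rear face yaw 5.15° against 5.16° for the stop. It is centred to about 1 mm.
- **Button:** I pressed it until it bottomed: the force rose from 8 to 18.5 N with only 0.3 mm more travel. It is seen standing out again, and the arm was clear of everything at hand-in.
- **Bystanders:** Comparing pictures from the start and after the press showed the relay, contactor and terminal strip shifted by less than half a pixel.

**Checks that disagreed:**
- The rear face measured 1.7 mm short of the stop's top edge. That is within the 2 mm calibration error, and the forces showed it was in contact.
- A hand-read relay position from the wrist camera differed by 7 mm from the earlier one. The picture comparison showed no shift, so I took that as a reading error.
- The wrist camera put the stop's yaw at 4.4–4.8° early on and 5.2° at the end.

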